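Fix a smear with the bench spray

ROBOT

A 6-joint arm with a two-finger parallel gripper is mounted at the origin on the work surface. World frame = base frame: x ahead of the robot, y to its left, z up, the work surface at z = 0. Lengths are in m, angles in rad, forces in N, time in s.
With the tool pointing down it reaches from about 0.25 to 0.725 m from the base axis. Payload 9.7 kg.
Tool frame: the origin (TCP) lies between the finger pads; the fingertips stand 8 mm ahead of it and the grasp point (between the pads) lies 11 mm behind it (ctrl.finger_overhang is the distance from the TCP to the fingertips, in m); z points along the fingers, y is the line along which they close (so a half turn about z gives the same grasp; the last joint's range is limited). The gripper opens to 85 mm and grips with 20 to 120 N. Pads are 22 mm wide; open, the fingers measure 114 mm over their backs; the gripper's body (76 mm by 85 mm) begins 54 mm behind the grasp point. The pads swing forward as they close: fully open they stand 13 mm farther back than shut.
Start: joints at [-1.184, 0.087, 0.176, 1.66, 0, 1.571], TCP at [0.207, -0.509, 0.239] pointing down, gripper open.
Joint ranges: [-3.13, 3.13], [-0.85, 1.81], [-1.15, 1.24], [-2.2, 2.28], [-1.44, 1.52], [-3.14, 3.14]. Speed limits (rad/s): [2.22, 2.22, 2.57, 3.14, 3.14, 3.14].

INTERFACE

Orientations are given as [roll, pitch, yaw] about the fixed x, y, z axes, in that order (R = Rz(yaw) Ry(pitch) Rx(roll)).
In Python, from plant import ctrl, viewer gives the robot as it stands.
- The arm moves only by the tool move_arm, never from a script. Its argument "plan" is a list of rows, each an object of numbers: "grip": the opening, from 0 (shut) to 1 (fully open); "tx", "ty", "tz": the shift along the world's x, y, z in mm; "yaw": the turn about the world's z in rad. A call has 1 to 5 rows; each row shifts and turns the commanded pose from where the row before left it; what a row does not reach is not made up. A row lasts 1/12 s, in which the tool goes at most 41.7 mm and 7.16 degrees, less where a joint would pass 70% of its speed; a pose out of reach is approached as far as the arm can. A call is refused whole if a number of a shift passes 41.7 or a number of a turn 0.125, either way. A call with a gripper value outside its range is refused whole. The fingers move at their own pace and stop on an object; "grip_force" is the grip in N (left out, the last holds). Time passes only in rows, so rows that do not move let the fingers close. It gives the time, the measured TCP pose, the force, the opening and the grip force at its end, in the units of the state.
- ctrl.get_obs(): the state, without advancing time (a new reading comes with each control period).
- viewer.grab_frame(name): name is "scene" or "top" or "wrist"; returns (picture, depth): 400x640x3 uint8, blue, green, red; 400x640 float32, m along the optical axis (not along the pixel's ray), 0 where there is no reading.
- viewer.camera_model(name): a dict with "vfov" (degrees; the focal length in pixels is half the picture's height over the tangent of half this angle, whatever the lens; pixels are square), "cx", "cy" (the principal point, pixels), "R" (3x3) and "t" (3): a world point X has camera coordinates R X + t; the wrist camera has in their place "mount" (4x4, takes a point from camera to tool coordinates, whose origin is the TCP and whose axes are the flange's). Camera axes: x right, y down, z forward; pixel columns grow to the right and rows downward; lengths in m; the calibration is good to about 2 mm. A picture is of the moment at which its call begins: read the wrist's pose just before it. camera_model takes no time and is no camera call.
- ctrl.finish_job(): hands the job in; it is judged then, once.
Trained networks look in the newest picture that a camera, given by its name, has taken for a name from the list of things; names that differ only in an ending like _2 or _b are one class to them, and where a whole thing is asked for, a point or a joint stands for the part that bears it (a point fixed in the world has none). Each returns a list of dicts, best first, with "confidence" (0 to 1); they miss things now and then, are a little off and sometimes report something else, mostly with a low value. They report only what shows in the picture. A call takes as long as a camera call.
- viewer.cut_out(thing, camera): "region" (400x640 bool, what is visible of it) and "point" ([row, column] in pixels, amid what is visible of it).
The state is a dict: "t": time; "joints": joint angles; "dq": joint speeds; "effort": joint torques, N m; "tool_pos": TCP position; "orientation": TCP orientation; "force": force on the tool from outside, world axes, zero at the start; "wrist_torque": the same for the moment, N m; "opening": finger opening in m; "grip_force": force on a finger pad.
Only numpy, scipy, OpenCV 4.12 (cv2) and the standard library are available. Lean on these libraries where they do the work, as an engineer would, in place of code of your own. Each camera call takes 0.05 s, during which the arm holds its last target. There are 200 camera calls.

TASK

Bring the glass slide into line with the nozzle of the leaning spray bottle by sliding its carriage along the rail, then lock the carriage there by turning its clamp knob clockwise all the way to the stop. Only then push the bottle's cap fully down for a moment and let it spring back up. Leave the loose things on the bench where they are.

Things in the scene. Friction and masses are not known exactly. Their poses are not given: they have to be found in the camera images.
- rail: Straight aluminium slide rail fixed to the bench, 420 mm long, 50 mm wide, carriage plate on top. Origin on the bench below the rail's centre line; z up, its y axis runs along the rail (rail from y = -250 to +170 mm), its x axis points across it, away from the robot, to the stand.
- carriage (a joint): Carriage position along the rail, 0 to 0.2 m, growing along the rail's +y. The carriage is a dark steel plate 86 mm across (x) by 150 mm along the rail, its top 28 mm above the bench, with the glass slide at its +y end and the clamp knob at its -y end. It slides with about 2.5 N of friction and is freely movable as long as the knob is not locked.
- slide_mid (a point): Centre of the upper face of the glass microscope slide (76 mm across the rail, 26 mm along it, one end frosted white) that lies fast in its black holder on the carriage, 33 mm above the bench. The rail's axes.
- clamp (a joint): Angle of the clamp knob: near 0 is free, 1.5 rad is locked, at its stop. Grows as the knob turns clockwise seen from above.
- clamp_grip (a point): Grip point of the black clamp knob on the carriage, on its vertical axis, 65 mm above the bench, 85 mm from the slide's centre towards rail -y. A bar 42 mm long, 14 mm wide, 32 mm tall (top 72 mm above the bench) on a 44 mm disc. The point turns with the knob: the bar lies along the point's x (at joint 0 across the rail), flat sides facing its y. The knob can be used to push the carriage.
- stand: Fixed stand beyond the rail, holding the leaning spray bottle. Origin on the bench under the cap's top, 100 mm from the rail's centre line; axes as the rail's. Nozzle and low steel pointer lie in its plane y = 0, where the slide's centre must come. Base x 20 to 170, y +-55 mm; posts at x = 140. A white lamp head over the bottle (x 6 to 50, y +-55, z 231 to 276 mm) blocks a vertical tool.
- cap (a joint): How far the cap is pushed in along its own axis: 0 up, 0.006 m fully down. Sprung, about 2.5 N to start and 8 N fully down.
- cap_top (a point): Centre of the flat round top of the white spray cap, 28 mm in diameter, 16 mm tall, 175 mm above the bench when up. Its z axis is the bottle's axis, out of the cap: 35 degrees from vertical, leaning to the stand's -x (towards the rail). A bent spout sticks out 50 mm on the rail side, below the top, aimed down at the rail. The bottle is white, 48 mm in diameter.
- jar: Loose clear specimen jar with white lid, 54 mm diameter, 62 mm tall; origin at the centre of its underside.
- dropper: Loose amber dropper bottle, 32 mm diameter, 75 mm tall; origin at the centre of its underside.
- reagent: Loose white reagent bottle standing upright, 56 mm diameter, 130 mm tall; origin at the centre of its underside.
- dish: Loose open glass dish, 84 mm diameter, 15 mm tall; origin at the centre of its underside.
- slidebox: Loose grey slide box, 85 x 120 x 32 mm (x, y, z); origin at the centre of its underside.
- coverbox: Loose clear cover-glass box, 50 x 50 x 22 mm; origin at the centre of its underside.

How it is judged:
By the outcome, as a careful person would: the job done as asked, in the order asked, and still so for the second after the job is handed in, with the robot touching nothing.
It also fails if it takes over 51 s, if anything falls off the work surface, if the arm or the gripper's body presses on something with over 40 N, if the wrist force passes 120 N, or if a joint passes its speed limit or range.

## Working session

There is one attempt and no reset: what is moved stays moved. The work goes in short steps, Python scripts to look and compute and a tool call to move; the robot and the scene stay as the last step left them, time stands still between calls to the robot, and variables do not carry over. Pictures are saved under pics/ and viewed, at most 10 in all, crops included, and the job is handed in when it is done.

Besides the shell and the picture viewer there is one more tool, called after "Emit:" as name([rows], argument=value, ...), one row to a line, values as JSON. move_arm: Moves the arm, as the interface text tells. Its arguments: {"type":"object","properties":{"plan":{"type":"array","items":{"type":"object","properties":{"grip":{"type":"number"},"tx":{"type":"number"},"ty":{"type":"number"},"tz":{"type":"number"},"yaw":{"type":"number"}}}},"grip_force":{"type":"number"}},"required":["plan"]}

```bash
mkdir -p pics; cat > h.py <<'E'
import numpy as np, cv2
from plant import ctrl, viewer
def cam(name):
    m=viewer.camera_model(name); f=200/np.tan(np.radians(m['vfov'])/2); return m,f
def pts(name,depth,mask=None):
    m,f=cam(name); v,u=np.nonzero((depth>0)&(mask if mask is not None else True))
    d=depth[v,u]; P=np.c_[(u-m['cx'])/f*d,(v-m['cy'])/f*d,d]
    return (P-np.array(m['t']))@np.array(m['R']),v,u
E
python3 - <<'E'
from h import *
print(ctrl.get_obs())
for n in ['scene','top']:
    im,d=viewer.grab_frame(n); cv2.imwrite(f'pics/{n}0.png',im); np.save(f'{n}0.npy',d)
    m,f=cam(n); print(n,m,f)
    for th in ['rail','carriage','slide_mid','clamp_grip','stand','cap_top','jar','dropper','reagent','dish','slidebox','coverbox']:
        r=viewer.cut_out(th,n)
        for x in r[:2]:
            P,_,_=pts(n,d,x['region'])
            print(th,round(x['confidence'],2),np.round(x['point']),x['region'].sum(),np.round(np.median(P,0),3),np.round(P.min(0),3),np.round(P.max(0),3)) if len(P) else print(th,'nodepth')
E
```

```text
{'t': 0.0, 'joints': array([-1.18401655e+00,  8.74658898e-02,  1.75127883e-01,  1.65978784e+00,
       -1.88718577e-05,  1.57080577e+00]), 'dq': array([-1.20304388e-04, -1.86331738e-03,  6.02456562e-04, -1.83337858e-03,
        8.64891798e-05,  7.59084921e-05]), 'effort': array([-1.82041873e-03, -5.20377874e+01,  4.64814055e+01,  1.60422223e-02,
       -1.61674907e-04, -1.58222448e-06]), 'tool_pos': array([ 0.2073784 , -0.50917337,  0.23857665]), 'orientation': array([-3.14026313e+00,  1.88843960e-05,  3.86770363e-01]), 'force': array([-0.22966349, -0.4013548 , -0.46384303]), 'wrist_torque': array([-0.00052127, -0.03102982,  0.01086245]), 'grip_force': 0.0, 'opening': 0.08521242764052551}
scene {'vfov': 55.16653177264094, 'cx': 322.20088005914255, 'cy': 202.07601239494042, 'R': array([[-0.27561657,  0.96121113,  0.01042404],
       [ 0.6467008 ,  0.19343554, -0.73780808],
       [-0.71120573, -0.1966109 , -0.67493005]]), 't': array([ 0.13236982, -0.29411097,  1.54576723])} 382.83700791502383
rail 0.84 [216. 270.] 2185 [ 0.566 -0.131  0.02 ] [ 0.483 -0.301 -0.005] [0.77  0.135 0.243]

[... 2094 characters left out ...]
27 -0.073 -0.002] [ 0.696 -0.034  0.185]
jar 0.71 [164. 408.] 420 [ 0.707 -0.205  0.06 ] [ 0.687 -0.24  -0.003] [ 0.738 -0.181  0.068]
dropper 0.57 [207. 258.] 146 [0.595 0.166 0.051] [ 0.581  0.153 -0.001] [0.618 0.189 0.079]
reagent 0.9 [219. 236.] 490 [0.555 0.226 0.089] [ 0.532  0.205 -0.005] [0.599 0.261 0.135]
dish 0.77 [269. 354.] 858 [ 0.434 -0.079  0.003] [ 0.393 -0.122 -0.006] [ 0.476 -0.037  0.022]
dish 0.64 [214. 412.] 231 [ 0.58  -0.207  0.049] [ 0.559 -0.235  0.029] [ 0.601 -0.191  0.076]
slidebox 0.92 [275. 244.] 1617 [0.432 0.212 0.031] [ 0.389  0.152 -0.008] [0.474 0.281 0.04 ]
coverbox 0.89 [182. 456.] 393 [ 0.677 -0.338  0.021] [ 0.646 -0.375 -0.004] [ 0.71  -0.307  0.028]
```

View pics/scene0.png

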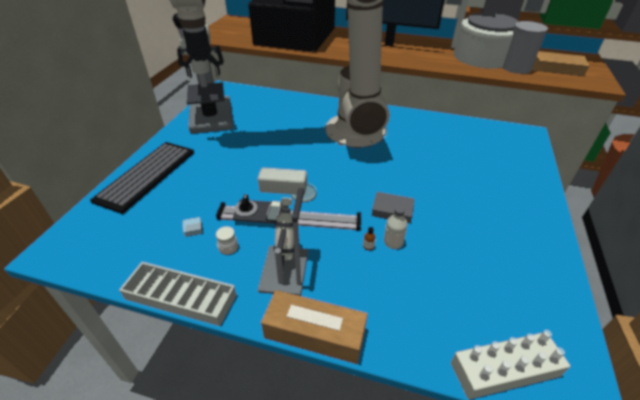

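View pics/top0.png

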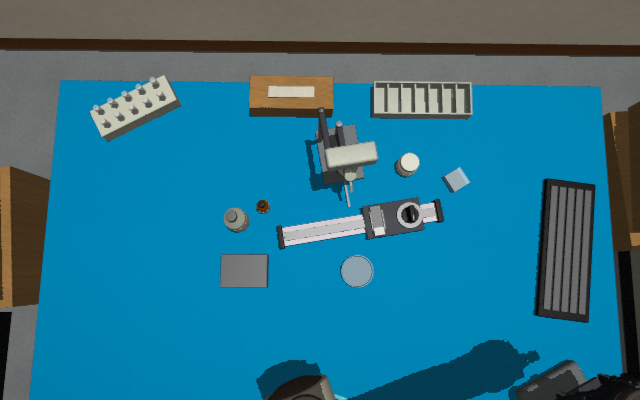

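The scene view shows the rail at about (290,215), with the knob at (247,204) and the stand and bottle at (287,230). In the top view the slide is at (376,220), the knob at (408,213), the pointer end at (349,200) and the lamp at (351,155). Next I'll measure the rail axis and the stand plane.

```bash
python3 - <<'E'
from h import *
d=np.load('top0.npy'); im=cv2.imread('pics/top0.png')
P,v,u=pts('top',d)
def rect(sel,name):
    Q=P[sel][:,:2].astype(np.float32); r=cv2.minAreaRect(Q*1000); print(name,len(Q),r, np.median(P[sel],0).round(4))
box=lambda a,b,c,e:(u>a)&(u<b)&(v>c)&(v<e)
rect(box(270,445,195,255)&(P[:,2]>.008)&(P[:,2]<.04)&~((u<358)&(v<212)),'rail')
rect(box(358,430,190,245)&(P[:,2]>.024)&(P[:,2]<.036),'carriage')
rect(box(310,390,120,175)&(P[:,2]>.262),'lamp top')
rect(box(300,380,100,212)&(P[:,2]>.004)&(P[:,2]<.022),'base')
rect(box(390,430,190,235)&(P[:,2]>.06),'knobbar')
rect(box(340,362,165,182)&(P[:,2]>.15)&(P[:,2]<.2),'cap')
c=im[110:260,265:465]; cv2.imwrite('pics/topc.png',cv2.resize(c,None,fx=4,fy=4,interpolation=cv2.INTER_CUBIC))
E
```

```text
rail 3736 ((545.3324584960938, -87.39356994628906), (110.54048156738281, 435.2041015625), 10.397936820983887) [ 0.5546 -0.1134  0.0226]
carriage 1519 ((574.4172973632812, -179.20123291015625), (86.18933868408203, 169.18646240234375), 10.298282623291016) [ 0.5681 -0.1594  0.0297]
lamp top 1069 ((679.7147827148438, -42.50251007080078), (45.80507278442383, 109.8260269165039), 10.485759735107422) [ 0.6771 -0.0425  0.2751]
base 1292 ((742.7421264648438, -35.12019348144531), (303.57843017578125, 213.59735107421875), 1.0422745943069458) [ 0.755  -0.0222  0.0108]
knobbar 103 ((580.1553955078125, -211.57801818847656), (40.732513427734375, 14.985231399536133), 7.556493282318115) [ 0.5801 -0.2105  0.0708]
cap 135 ((657.8270263671875, -46.76057815551758), (31.917871475219727, 26.067720413208008), 5.33132266998291) [ 0.6554 -0.046   0.1746]
```

View pics/topc.png

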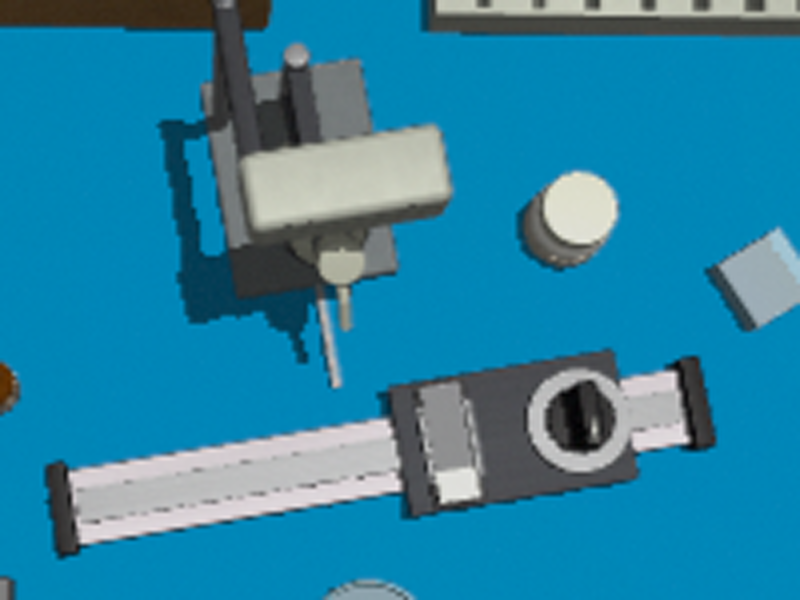

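Emit:
move_arm([
  {"tx": 31, "ty": 25, "yaw": -0.041, "grip": 1},
  {"tx": 31, "ty": 25, "yaw": -0.041},
  {"tx": 31, "ty": 25, "yaw": -0.041},
  {"tx": 31, "ty": 25, "yaw": -0.041},
  {"tx": 31, "ty": 25, "yaw": -0.041},
], grip_force=40)

```text
$.plan[0]: bad value
```

Emit:
move_arm([
  {"tx": 31, "ty": 25},
  {"tx": 31, "ty": 25},
  {"tx": 31, "ty": 25},
  {"tx": 31, "ty": 25},
  {"tx": 31, "ty": 25},
])

```text
$.plan[0]: bad value
```

Emit:
move_arm([
  {"tx": 31, "ty": 24},
  {"tx": 31, "ty": 24},
  {"tz": -20},
  {"tz": -20},
  {"tz": 0},
])

```text
$.plan[0]: bad value
```

```bash
python3 - <<'E'
from h import *
from scipy.spatial.transform import Rotation as Ro
o=ctrl.get_obs(); im,d=viewer.grab_frame('wrist'); m,f=cam('wrist'); print(o['t'],o['tool_pos'],o['orientation'],o['force'])
v,u=np.nonzero(d>0); z=d[v,u]; C=np.c_[(u-m['cx'])/f*z,(v-m['cy'])/f*z,z,np.ones(len(z))]
P=(C@np.array(m['mount']).T)[:,:3]@Ro.from_euler('xyz',o['orientation']).as_matrix().T+o['tool_pos']
near=np.linalg.norm(P[:,:2]-[.58,-.211],axis=1)<.035
s=near&(P[:,2]>.06)&(P[:,2]<.085)
print(s.sum(),cv2.minAreaRect((P[s][:,:2]*1000).astype(np.float32)),np.median(P[s],0))
cv2.imwrite('pics/w1.png',im)
E
```

```text
1.3 [ 0.20747611 -0.50936063  0.23929089] [-3.14159038e+00  9.02791991e-06  3.86788725e-01] [-0.6312241   0.35945982  0.19316192]
0 ((0.0, 0.0), (0.0, 0.0), 0.0) [nan nan nan]
  return _methods._mean(a, axis=axis, dtype=dtype,
  ret = um.true_divide(
```

View pics/w1.png

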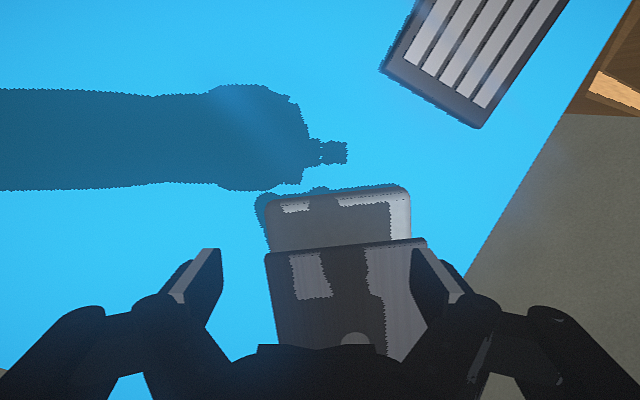

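The rows seem to need every field. The picture is from the start pose, with some black equipment under the gripper.

Emit:
move_arm([
  {"grip": 1, "tx": 31, "ty": 25, "tz": 0, "yaw": -0.041},
  {"grip": 1, "tx": 31, "ty": 25, "tz": 0, "yaw": -0.041},
  {"grip": 1, "tx": 31, "ty": 25, "tz": 0, "yaw": -0.041},
  {"grip": 1, "tx": 31, "ty": 25, "tz": 0, "yaw": -0.041},
  {"grip": 1, "tx": 31, "ty": 25, "tz": 0, "yaw": -0.041},
], grip_force=40)

```text
t: 1.77
tool_pos: [0.3635, -0.383, 0.2394]
orientation: [3.141, -0.0, 0.179]
force: [0.7, -0.5, -0.3]
opening: 0.0853
grip_force: 0.0
```

Emit:
move_arm([
  {"grip": 1, "tx": 31, "ty": 25, "tz": 0, "yaw": 0},
  {"grip": 1, "tx": 31, "ty": 25, "tz": 0, "yaw": 0},
  {"grip": 1, "tx": 31, "ty": 25, "tz": 0, "yaw": 0},
  {"grip": 1, "tx": 31, "ty": 25, "tz": 0, "yaw": 0},
  {"grip": 1, "tx": 31, "ty": 25, "tz": 0, "yaw": 0},
])

```text
t: 2.18
tool_pos: [0.5188, -0.2578, 0.2394]
orientation: [3.141, -0.0, 0.182]
force: [-0.1, -0.7, -1.0]
opening: 0.0852
grip_force: 0.0
```

Emit:
move_arm([
  {"grip": 1, "tx": 31, "ty": 24, "tz": 0, "yaw": 0},
  {"grip": 1, "tx": 31, "ty": 24, "tz": 0, "yaw": 0},
  {"grip": 1, "tx": 0, "ty": 0, "tz": -20, "yaw": 0},
  {"grip": 1, "tx": 0, "ty": 0, "tz": -20, "yaw": 0},
  {"grip": 1, "tx": 0, "ty": 0, "tz": 0, "yaw": 0},
])

```text
t: 2.6
tool_pos: [0.5789, -0.2102, 0.1949]
orientation: [-3.139, 0.005, 0.183]
force: [-1.6, 0.0, -1.3]
opening: 0.0854
grip_force: 0.0
```

```bash
cat >> h.py <<'E'
from scipy.spatial.transform import Rotation as Ro
def wrist():
    o=ctrl.get_obs(); im,d=viewer.grab_frame('wrist'); m,f=cam('wrist')
    v,u=np.nonzero(d>0); z=d[v,u]; C=np.c_[(u-m['cx'])/f*z,(v-m['cy'])/f*z,z,np.ones(len(z))]
    P=(C@np.array(m['mount']).T)[:,:3]@Ro.from_euler('xyz',o['orientation']).as_matrix().T+o['tool_pos']
    return o,im,P,v,u
E
python3 - <<'E'
from h import *
o,im,P,v,u=wrist(); print(o['t'],o['tool_pos'],o['orientation'],o['force'])
near=np.linalg.norm(P[:,:2]-[.58,-.211],axis=1)<.035
s=near&(P[:,2]>.06)&(P[:,2]<.085)
print(s.sum(),cv2.minAreaRect((P[s][:,:2]*1000).astype(np.float32)) if s.sum() else 0,np.median(P[s],0))
cv2.imwrite('pics/w2.png',im)
E
```

```text
2.6 [ 0.57888724 -0.21022092  0.19489077] [-3.13865417  0.00510717  0.18324687] [-1.5723212   0.00598896 -1.34166136]
799 ((579.9945068359375, -209.64100646972656), (41.64590072631836, 13.952775001525879), 7.982839584350586) [ 0.58165019 -0.20940184  0.07131048]
```

View pics/w2.png

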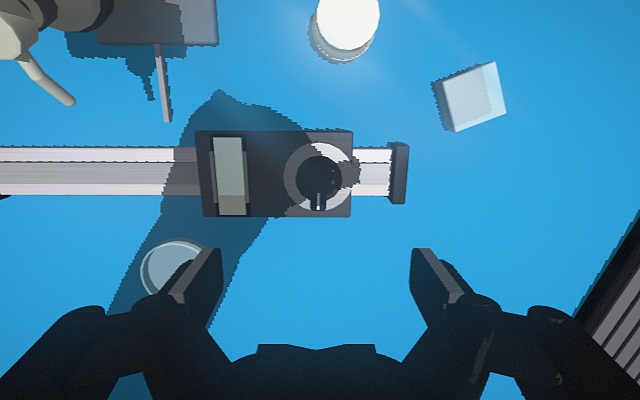

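The wrist view shows the slide at (230,178), the knob at (320,178) and the pointer tip at (168,118). I'll compute the offset along the rail.

```bash
python3 - <<'E'
from h import *
o,im,P,v,u=wrist(); print(o['t'],o['tool_pos'],o['orientation'][2],o['force'])
# rail direction from the rail / carriage
s=(P[:,2]>.026)&(P[:,2]<.036)&(u>195)&(u<352)&(v>125)&(v<222)
print('plate',cv2.minAreaRect((P[s][:,:2]*1000).astype(np.float32)))
a=np.radians(10.4); ex=np.array([np.cos(a),np.sin(a)]); ey=np.array([-np.sin(a),np.cos(a)])
O=np.array([.6522,-.0476])
X=(P[:,:2]-O)@ex; Y=(P[:,:2]-O)@ey
near=(u>270)&(u<365)&(v>120)&(v<225)&(P[:,2]>.062)
print('knob xy',[(w[near].min()+w[near].max())/2*1e3 for w in (X,Y)])
for lo,hi in ((-.09,-.075),(-.075,-.06),(-.06,-.045),(-.045,-.03),(-.03,-.015)):
    q=(X>lo)&(X<hi)&(abs(Y)<.03)&(P[:,2]>.003)&(P[:,2]<.06)&(u>150)&(u<180)&(v<126)&(v>45)
    if q.sum(): print('pointer',lo,q.sum(),np.median(P[q,2]),np.percentile(Y[q]*1e3,[2,50,98]))
# plate y extents at z
for lo,hi in ((.0265,.0295),(.031,.036)):
    q=s&(P[:,2]>lo)&(P[:,2]<hi); print(lo,np.percentile(Y[q]*1e3,[.5,99.5]),np.percentile(X[q]*1e3,[.5,99.5]))
E
```

```text
2.65 [ 0.57877384 -0.21073788  0.19721812] 0.18242069000243166 [-0.1881703  -0.24974834  1.23707094]
plate ((572.4736938476562, -168.012451171875), (84.77590942382812, 150.1667938232422), 10.420723915100098)
knob xy [np.float64(-100.08474778955491), np.float64(-146.4357210455629)]
pointer -0.06 41 0.011372508596058178 [-0.77121595  0.34504079  4.44037978]
pointer -0.045 124 0.011751754432313383 [-0.86189795  0.82327993  4.47998031]
pointer -0.03 135 0.01157117930368115 [-0.70922296  0.8621009   4.49853428]
0.0265 [-177.65954516  -29.84423612] [-142.2110361   -57.90430163]
0.031 [-177.87437655  -44.65216266] [-138.85444117  -61.22431645]
```

Emit:
move_arm([
  {"grip": 1, "tx": 1.4, "ty": 1, "tz": -35, "yaw": 0},
  {"grip": 1, "tx": 0, "ty": 0, "tz": -35, "yaw": 0},
  {"grip": 1, "tx": 0, "ty": 0, "tz": -35, "yaw": 0},
  {"grip": 1, "tx": 0, "ty": 0, "tz": -36, "yaw": 0},
  {"grip": 1, "tx": 0, "ty": 0, "tz": 0, "yaw": 0},
])

```text
t: 3.12
tool_pos: [0.5777, -0.2099, 0.0526]
orientation: [-3.137, 0.007, 0.181]
force: [-1.9, 0.2, -0.9]
opening: 0.0853
grip_force: 0.0
```

Emit:
move_arm([
  {"grip": 0, "tx": 0, "ty": 0, "tz": 0, "yaw": 0},
  {"grip": 0, "tx": 0, "ty": 0, "tz": 0, "yaw": 0},
  {"grip": 0, "tx": 0, "ty": 0, "tz": 0, "yaw": 0},
  {"grip": 0, "tx": 0, "ty": 0, "tz": 0, "yaw": 0},
  {"grip": 0, "tx": 0, "ty": 0, "tz": 0, "yaw": 0},
], grip_force=40)

```text
t: 3.53
tool_pos: [0.5818, -0.2107, 0.0604]
orientation: [3.14, -0.003, 0.182]
force: [0.5, -0.2, -0.2]
opening: 0.0253
grip_force: 0.0
```

Emit:
move_arm([
  {"grip": 0, "tx": 0, "ty": 0, "tz": 0, "yaw": 0},
  {"grip": 0, "tx": 0, "ty": 0, "tz": 0, "yaw": 0},
  {"grip": 0, "tx": 0, "ty": 0, "tz": 0, "yaw": 0},
])

```text
t: 3.78
tool_pos: [0.5814, -0.2107, 0.0598]
orientation: [3.14, -0.002, 0.182]
force: [-0.6, 0.1, 5.9]
opening: 0.0127
grip_force: 42.8
```

Emit:
move_arm([
  {"grip": 0, "tx": -2.2, "ty": 12.3, "tz": 0, "yaw": 0},
  {"grip": 0, "tx": -2.3, "ty": 12.3, "tz": 0, "yaw": 0},
  {"grip": 0, "tx": -2.2, "ty": 12.3, "tz": 0, "yaw": 0},
  {"grip": 0, "tx": -2.3, "ty": 12.3, "tz": 0, "yaw": 0},
  {"grip": 0, "tx": -2.3, "ty": 12.3, "tz": 0, "yaw": 0},
])

```text
t: 4.2
tool_pos: [0.5702, -0.1492, 0.0598]
orientation: [3.139, -0.002, 0.181]
force: [0.2, -3.6, 5.9]
opening: 0.0131
grip_force: 42.7
```

Emit:
move_arm([
  {"grip": 0, "tx": 0, "ty": 0, "tz": 0, "yaw": 0},
  {"grip": 0, "tx": 0, "ty": 0, "tz": 0, "yaw": 0},
  {"grip": 0, "tx": 0, "ty": 0, "tz": 0, "yaw": 0},
])

```text
t: 4.45
tool_pos: [0.5701, -0.1484, 0.0598]
orientation: [3.142, -0.002, 0.183]
force: [-2.1, 2.3, 7.4]
opening: 0.0134
grip_force: 43.0
```

```bash
python3 - <<'E'
from h import *
o,im,P,v,u=wrist(); print(o['t'],o['tool_pos'],o['orientation'],o['force'])
cv2.imwrite('pics/w3.png',im)
a=np.radians(10.4); ex=np.array([np.cos(a),np.sin(a)]); ey=np.array([-np.sin(a),np.cos(a)])
O=np.array([.6522,-.0476]); X=(P[:,:2]-O)@ex; Y=(P[:,:2]-O)@ey
def st(q,n):
    if q.sum(): print(n,q.sum(),np.percentile(Y[q]*1e3,[1,50,99]).round(1))
st((abs(X+.1)<.03)&(P[:,2]>.024)&(P[:,2]<.0305)&(abs(Y)<.05),'plate')
st((abs(X+.1)<.03)&(P[:,2]>.0315)&(P[:,2]<.037)&(abs(Y)<.05),'slide')
for lo in (-.065,-.055,-.045,-.035,-.025): st((X>lo)&(X<lo+.01)&(P[:,2]>.005)&(P[:,2]<.02)&(abs(Y)<.015),'ptr%.3f'%lo)
im,d=viewer.grab_frame('top'); cv2.imwrite('pics/topc3.png',cv2.resize(im[110:260,265:465],None,fx=4,fy=4,interpolation=cv2.INTER_CUBIC))
P,v,u=pts('top',d); X=(P[:,:2]-O)@ex; Y=(P[:,:2]-O)@ey
print('top'); st((abs(X+.1)<.03)&(P[:,2]>.024)&(P[:,2]<.031)&(abs(Y)<.05),'plate');st((abs(X+.1)<.03)&(P[:,2]>.0315)&(P[:,2]<.037)&(abs(Y)<.05),'slide')
for lo in (-.065,-.055,-.045,-.035,-.025): st((X>lo)&(X<lo+.01)&(P[:,2]>.006)&(P[:,2]<.02)&(abs(Y)<.015),'ptr%.3f'%lo)
st((X>0)&(X<.06)&(P[:,2]>.27)&(abs(Y)<.09),'lamp')
h=np.vstack([cv2.resize(cv2.imread('pics/w3.png'),(640,400)),]); 
E
```

```text
4.45 [ 0.57007561 -0.1483858   0.05978915] [ 3.14150754e+00 -1.82312129e-03  1.82529405e-01] [-2.11221466  2.32542416  7.39986657]
plate 8059 [-49.2 -25.7  33.9]
slide 5844 [-14.7   2.9  19.3]
ptr-0.055 132 [-1.1  0.7  4.2]
ptr-0.045 239 [-1.3  0.6  4.5]
ptr-0.035 260 [-1.1  0.6  4.5]
ptr-0.025 263 [-1.2  0.7  4.6]
top
plate 413 [-48.6 -13.1  32.9]
slide 189 [-36.7  -0.   25.8]
ptr-0.055 4 [-1.8 -0.3  1.3]
ptr-0.045 10 [-2.8 -0.1  7.8]
ptr-0.035 6 [-2.3 -0.5  1.3]
ptr-0.025 8 [-1.6  0.4  2. ]
lamp 1005 [-52.8   0.7  53.4]
```

View pics/topc3.png

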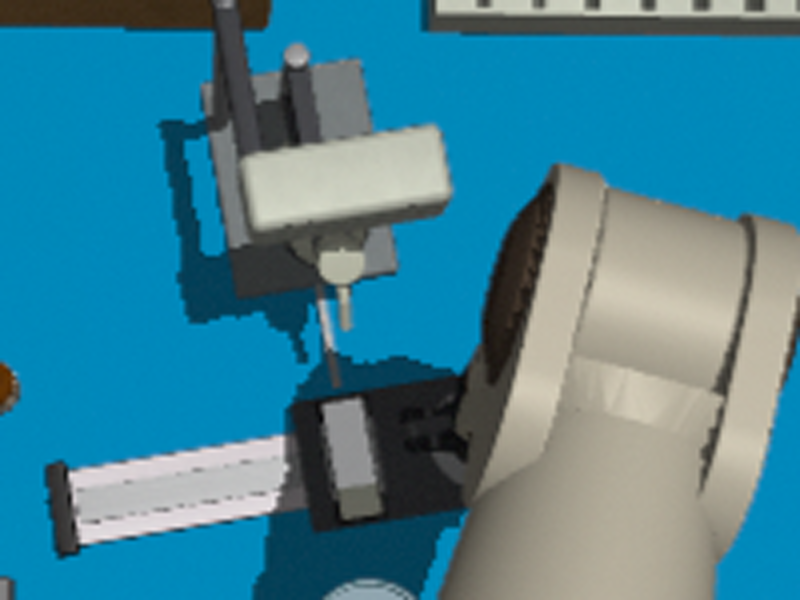

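View pics/w3.png

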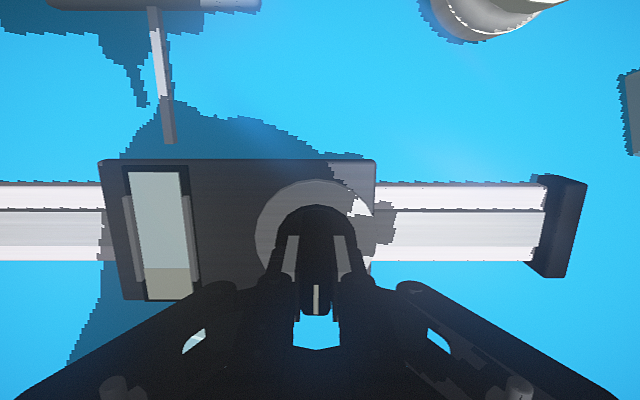

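The top view now shows the slide at about (350,455) in line with the pointer tip at (335,385). The wrist view shows the glass spanning u 128–183 at v=172 and the pointer spanning u 162–175 at v=143. I'll project those pixels precisely.

```bash
python3 - <<'E'
from h import *
a=np.radians(10.4); ex=np.array([np.cos(a),np.sin(a)]); ey=np.array([-np.sin(a),np.cos(a)]); O=np.array([.6522,-.0476])
im=cv2.imread('pics/w3.png').astype(int); g=im.sum(2)//3
for v in (20,50,80,130,138): print(v,[(u,g[v,u],im[v,u,0]-im[v,u,2]) for u in range(144,182,2)])
for v in (190,230,255): print(v,[(u,g[v,u]) for u in list(range(126,146,2))+list(range(178,196,2))])
o=ctrl.get_obs(); m,f=cam('wrist'); M=np.array(m['mount']); Rw=Ro.from_euler('xyz',o['orientation']).as_matrix()
def pl(u,v,z):
    r=Rw@M[:3,:3]@np.array([(u-m['cx'])/f,(v-m['cy'])/f,1]); c=Rw@M[:3,3]+o['tool_pos']
    p=c+r*(z-c[2])/r[2]; q=p[:2]-O; return (q@ex*1e3).round(1),(q@ey*1e3).round(1)
for u,v in ((128,172),(183,173),(146,299),(193,299)): print('slide',pl(u,v,.033))
for u,v in ((148,10),(161,10),(162,143),(175,143)): print('ptr',pl(u,v,.0117))
E
```

```text
20 [(144, np.int64(94), np.int64(95)), (146, np.int64(96), np.int64(95)), (148, np.int64(106), np.int64(45)), (150, np.int64(109), np.int64(31)), (152, np.int64(109), np.int64(30)), (154, np.int64(111), np.int64(30)), (156, np.int64(111), np.int64(33)), (158, np.int64(97), np.int64(40)), (160, np.int64(97), np.int64(41)), (162, np.int64(97), np.int64(61)), (164, np.int64(103), np.int64(99)), (166, np.int64(103), np.int64(98)), (168, np.int64(104), np.int64(97)), (170, np.int64(104), np.int64(99)), (172, np.int64(107), np.int64(100)), (174, np.int64(105), np.int64(100)), (176, np.int64(108), np.int64(99)), (178, np.int64(108), np.int64(101)), (180, np.int64(111), np.int64(101))]
50 [(144, np.int64(97), np.int64(107)), (146, np.int64(95), np.int64(107)), (148, np.int64(98), np.int64(104)), (150, np.int64(93), np.int64(105)), (152, np.int64(183), np.int64(22)), (154, np.int64(206), np.int64(19)), (156, np.int64(204), np.int64(21)), (158, np.int64(204), np.int64(20)), (160, np.int64(212), np.int64(20)), (162, np.int64(118), np.int64(32)), (164, np.int64(98), np.int64(45)), (166, np.int64
[... 3246 characters left out ...]
4(63)), (132, np.int64(100)), (134, np.int64(108)), (136, np.int64(108)), (138, np.int64(89)), (140, np.int64(89)), (142, np.int64(152)), (144, np.int64(168)), (178, np.int64(168)), (180, np.int64(168)), (182, np.int64(168)), (184, np.int64(170)), (186, np.int64(171)), (188, np.int64(123)), (190, np.int64(105)), (192, np.int64(108)), (194, np.int64(86))]
slide (np.float64(-62.5), np.float64(14.6))
slide (np.float64(-63.1), np.float64(-13.8))
slide (np.float64(-138.5), np.float64(16.7))
slide (np.float64(-138.5), np.float64(-10.8))
ptr (np.float64(17.4), np.float64(3.2))
ptr (np.float64(17.4), np.float64(-3.4))
ptr (np.float64(-50.3), np.float64(5.3))
ptr (np.float64(-50.3), np.float64(-2.2))
```

```bash
python3 - <<'E'
from h import *
a=np.radians(10.4); ex=np.array([np.cos(a),np.sin(a)]); ey=np.array([-np.sin(a),np.cos(a)]); O=np.array([.6522,-.0476])
o=ctrl.get_obs(); m,f=cam('wrist'); M=np.array(m['mount']); Rw=Ro.from_euler('xyz',o['orientation']).as_matrix()
def pl(u,v,z):
    r=Rw@M[:3,:3]@np.array([(u-m['cx'])/f,(v-m['cy'])/f,1]); c=Rw@M[:3,3]+o['tool_pos']
    p=c+r*(z-c[2])/r[2]; q=p[:2]-O; return np.array([q@ex*1e3,q@ey*1e3])
for n,L,z in (('slide',((131,180,190),(137,184.5,230),(141.5,188,255)),.033),('ptr',((151,161.5,50),(155.5,165.5,80),(163,171.5,130),(163.5,172.5,138)),.0125)):
    for l,r,v in L: A,B=pl(l,v,z),pl(r,v,z); print(n,A.round(1),B.round(1),'mid',((A+B)/2).round(2))
E
```

```text
slide [-72.2  14.7] [-72.2 -11.2] mid [-72.22   1.76]
slide [-94.9  15.1] [-94.9 -10.9] mid [-94.93   2.11]
slide [-110.   15.] [-110.   -11.1] mid [-110.03    1.94]
ptr [-1.5  4.1] [-1.5 -1.5] mid [-1.5   1.29]
ptr [-16.4   3.8] [-16.4  -1.6] mid [-16.37   1.09]
ptr [-42.9   3.3] [-42.9  -1.5] mid [-42.89   0.94]
ptr [-47.3   3.7] [-47.3  -1.5] mid [-47.35   1.1 ]
```

Emit:
move_arm([
  {"grip": 0, "tx": -0.8, "ty": -0.8, "tz": 0, "yaw": 0},
  {"grip": 0, "tx": 0, "ty": 0, "tz": 0, "yaw": 0},
  {"grip": 0, "tx": 0, "ty": 0, "tz": 0, "yaw": -0.1},
  {"grip": 0, "tx": 0, "ty": 0, "tz": 0, "yaw": -0.11},
  {"grip": 0, "tx": 0, "ty": 0, "tz": 0, "yaw": -0.11},
])

```text
t: 4.97
tool_pos: [0.5701, -0.1498, 0.0598]
orientation: [3.142, -0.003, -0.143]
force: [4.2, -0.2, 5.8]
opening: 0.0132
grip_force: 42.7
```

Emit:
move_arm([
  {"grip": 0, "tx": 0, "ty": 0, "tz": 0, "yaw": -0.11},
  {"grip": 0, "tx": 0, "ty": 0, "tz": 0, "yaw": -0.11},
  {"grip": 0, "tx": 0, "ty": 0, "tz": 0, "yaw": -0.11},
  {"grip": 0, "tx": 0, "ty": 0, "tz": 0, "yaw": -0.11},
  {"grip": 0, "tx": 0, "ty": 0, "tz": 0, "yaw": -0.11},
])

```text
t: 5.38
tool_pos: [0.5242, -0.2573, 0.0594]
orientation: [-3.052, -0.002, -0.497]
force: [0.4, -0.4, -0.8]
opening: -0.0001
grip_force: 0.0
```

Emit:
move_arm([
  {"grip": 0, "tx": 0, "ty": 0, "tz": 0, "yaw": -0.11},
  {"grip": 0, "tx": 0, "ty": 0, "tz": 0, "yaw": -0.11},
  {"grip": 0, "tx": 0, "ty": 0, "tz": 0, "yaw": -0.11},
  {"grip": 0, "tx": 0, "ty": 0, "tz": 0, "yaw": -0.11},
  {"grip": 0, "tx": 0, "ty": 0, "tz": 0, "yaw": 0},
])

```text
t: 5.8
tool_pos: [0.4469, -0.3541, 0.0584]
orientation: [-2.966, 0.005, -0.754]
force: [-0.3, 0.1, 0.8]
opening: 0.0001
grip_force: 0.0
```

```bash
python3 -c "
from h import *
print(ctrl.get_obs())"
```

```text
{'t': 5.8, 'joints': array([-0.75491751,  0.14294238, -0.12083006,  1.31185299,  0.17523905,
        3.14052858]), 'dq': array([ 7.60357559e-02,  6.37179307e-03,  8.90443873e-03,  3.97261795e-03,
       -5.97561891e-03,  2.30748615e-05]), 'effort': array([-2.63309151e+00, -5.57095420e+01,  4.60339987e+01, -9.17770551e-03,
        7.99785554e-01,  1.80661205e-03]), 'tool_pos': array([ 0.44685529, -0.35410535,  0.05835022]), 'orientation': array([-2.96634864,  0.00464358, -0.75386972]), 'force': array([-0.25702095,  0.13478938,  0.76782161]), 'wrist_torque': array([-0.13310409,  0.10279779,  0.02793831]), 'grip_force': 0.0, 'opening': 0.000131833908411054}
```

Joint 6 hit its range because yaw falls as j6 grows, so the fingers slipped off the knob. I'll raise the arm, turn yaw up to about 3.3 and grasp again from there.

Emit:
move_arm([
  {"grip": 0, "tx": 0, "ty": 0, "tz": 20, "yaw": 0.1},
  {"grip": 0.5, "tx": 0, "ty": 0, "tz": 20, "yaw": 0.1},
])

```text
t: 5.97
tool_pos: [0.4487, -0.3506, 0.098]
orientation: [-2.966, 0.007, -0.543]
force: [0.9, 0.3, 0.9]
opening: 0.011
grip_force: 0.0
```

```bash
python3 -c "
from h import *
o=ctrl.get_obs(); print(o['tool_pos'],o['orientation'],o['joints'])
a=np.radians(10.4); ex=np.array([np.cos(a),np.sin(a)]); ey=np.array([-np.sin(a),np.cos(a)]); O=np.array([.6522,-.0476])
im,d=viewer.grab_frame('top'); P,v,u=pts('top',d); X=(P[:,:2]-O)@ex; Y=(P[:,:2]-O)@ey
q=(abs(X+.1)<.06)&(P[:,2]>.023)&(P[:,2]<.033)&(Y<.1)&(Y>-.26); print(cv2.minAreaRect(np.c_[X,Y][q].astype(np.float32)*1000))
q=(abs(X+.1)<.04)&(P[:,2]>.06)&(P[:,2]<.085)&(Y<.1)&(Y>-.26); print(q.sum(),cv2.minAreaRect(np.c_[X,Y][q].astype(np.float32)*1000))
cv2.imwrite('pics/topc4.png',cv2.resize(im[140:290,265:465],None,fx=4,fy=4,interpolation=cv2.INTER_CUBIC))
"
```

```text
[ 0.44874145 -0.35060859  0.09802242] [-2.96560739  0.00665373 -0.54284158] [-0.74610313  0.16394368 -0.02030369  1.42893777  0.17098351  2.93528481]
((-100.24430847167969, -82.22755432128906), (306.953369140625, 86.31846618652344), 89.93606567382812)
104 ((-100.40646362304688, -163.44729614257812), (15.451370239257812, 41.354881286621094), 88.31263732910156)
```

View pics/topc4.png

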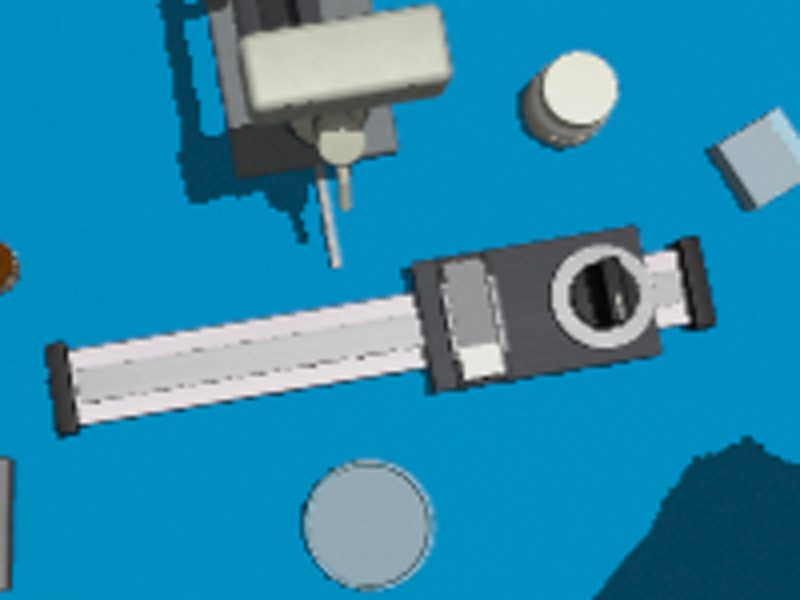

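The carriage was pushed back by the swing, with the knob at Y≈-163 in the stand frame and still free. Nothing else moved. The tool kept a 10° tilt about its own x axis. I'll yaw so the fingertips point inward, then push past the outer reach to straighten it.

Emit:
move_arm([
  {"grip": 1, "tx": 0, "ty": 0, "tz": 30, "yaw": 0.12},
  {"grip": 1, "tx": 0, "ty": 0, "tz": 30, "yaw": 0.12},
  {"grip": 1, "tx": 0, "ty": 0, "tz": 30, "yaw": 0.12},
  {"grip": 1, "tx": 0, "ty": 0, "tz": 30, "yaw": 0.12},
  {"grip": 1, "tx": 0, "ty": 0, "tz": 0, "yaw": 0.12},
])

```text
t: 6.43
tool_pos: [0.4512, -0.3514, 0.2247]
orientation: [-2.971, -0.001, 0.06]
force: [0.8, -1.0, 1.2]
opening: 0.0791
grip_force: 0.0
```

Emit:
move_arm([
  {"grip": 1, "tx": 24, "ty": -19, "tz": 0, "yaw": 0.12},
  {"grip": 1, "tx": 24, "ty": -19, "tz": 0, "yaw": 0.12},
  {"grip": 1, "tx": 24, "ty": -19, "tz": 0, "yaw": 0.12},
  {"grip": 1, "tx": 16, "ty": -13, "tz": 0, "yaw": 0.12},
  {"grip": 1, "tx": 0, "ty": 0, "tz": 0, "yaw": 0.12},
])

```text
t: 6.85
tool_pos: [0.5406, -0.4223, 0.214]
orientation: [-2.962, 0.005, 0.66]
force: [-0.8, 0.2, -2.9]
opening: 0.0853
grip_force: 0.0
```

Emit:
move_arm([
  {"grip": 1, "tx": 0, "ty": 0, "tz": 0, "yaw": 0.12},
  {"grip": 1, "tx": 0, "ty": 0, "tz": 0, "yaw": 0.12},
])

```text
t: 7.02
tool_pos: [0.5388, -0.4209, 0.217]
orientation: [-2.964, 0.004, 0.9]
force: [-0.4, 0.3, 0.6]
opening: 0.0851
grip_force: 0.0
```

```bash
cat > s.py <<'E'
from h import *
o=ctrl.get_obs(); R=Ro.from_euler('xyz',o['orientation']).as_matrix(); p=o['tool_pos']
print(o['t'],p,'r',np.hypot(*p[:2]),'az',np.arctan2(p[1],p[0]),o['orientation'],o['joints'].round(3)); print('toolz',R[:,2].round(4),'az',np.arctan2(R[1,2],R[0,2]))
E
python3 s.py
```

```text
7.0167 [ 0.53881937 -0.42085738  0.21699219] r 0.683701143444322 az -0.6630932025635725 [-2.96420533  0.0043094   0.90032427] [-0.662  0.658  0.86   1.95  -0.003  1.58 ]
toolz [-0.1409  0.1063 -0.9843] az 2.4951542776659155
```

Emit:
move_arm([
  {"grip": 1, "tx": 24, "ty": -18.7, "tz": 0, "yaw": 0},
  {"grip": 1, "tx": 24, "ty": -18.7, "tz": 0, "yaw": 0},
  {"grip": 1, "tx": 16, "ty": -12.5, "tz": 0, "yaw": 0},
])

```text
t: 7.27
tool_pos: [0.5801, -0.4528, 0.2121]
orientation: [-2.974, 0.004, 0.895]
force: [31.2, -23.7, 28.6]
opening: 0.0857
grip_force: 0.0
```

```bash
python3 s.py
```

```text
7.2667 [ 0.5801334  -0.45275864  0.21206788] r 0.7358975089409956 az -0.6626990839304068 [-2.97383641  0.0041947   0.89476532] [-6.620e-01  8.980e-01  1.236e+00  2.076e+00 -2.000e-03  1.585e+00]
toolz [-0.1328  0.1012 -0.986 ] az 2.4903262705045504
```

Emit:
move_arm([
  {"grip": 1, "tx": 8, "ty": -6.2, "tz": 0, "yaw": 0},
  {"grip": 1, "tx": 8, "ty": -6.2, "tz": 0, "yaw": 0},
  {"grip": 1, "tx": 8, "ty": -6.2, "tz": 0, "yaw": 0},
  {"grip": 1, "tx": 8, "ty": -6.2, "tz": 0, "yaw": 0},
])

```text
t: 7.6
tool_pos: [0.5942, -0.4641, 0.202]
orientation: [-3.006, 0.004, 0.894]
force: [0.0, -0.5, 0.7]
opening: 0.0855
grip_force: 0.0
```

```bash
python3 s.py
```

```text
7.6 [ 0.59423246 -0.46409933  0.20202539] r 0.7539896613423117 az -0.663051677826474 [-3.0064023   0.00358137  0.89433892] [-6.620e-01  9.080e-01  1.235e+00  2.033e+00 -2.000e-03  1.585e+00]
toolz [-0.1073  0.0816 -0.9909] az 2.4914588629786136
```

Emit:
move_arm([
  {"grip": 1, "tx": 16, "ty": -12.5, "tz": 0, "yaw": 0},
  {"grip": 1, "tx": 16, "ty": -12.5, "tz": 0, "yaw": 0},
  {"grip": 1, "tx": 16, "ty": -12.5, "tz": 0, "yaw": 0},
  {"grip": 1, "tx": 16, "ty": -12.5, "tz": 0, "yaw": 0},
])

```text
t: 7.93
tool_pos: [0.6213, -0.4855, 0.1742]
orientation: [-3.056, 0.003, 0.894]
force: [0.1, 0.8, -0.2]
opening: 0.0853
grip_force: 0.0
```

```bash
python3 s.py
```

```text
7.9333 [ 0.62133192 -0.48545844  0.1742028 ] r 0.788494294097942 az -0.6632458512256334 [-3.05555352e+00  2.83424901e-03  8.94185764e-01] [-0.663  0.939  1.235  1.953 -0.002  1.585]
toolz [-0.0688  0.0516 -0.9963] az 2.4978302968162405
```

Tilt is down to 0.086 rad, so this works. I'll keep going, adding some upward motion to hold the height.

Emit:
move_arm([
  {"grip": 1, "tx": 16, "ty": -12.5, "tz": 0, "yaw": 0},
  {"grip": 1, "tx": 16, "ty": -12.5, "tz": 0, "yaw": 0},
  {"grip": 1, "tx": 16, "ty": -12.5, "tz": 0, "yaw": 0},
  {"grip": 1, "tx": 16, "ty": -12.5, "tz": 0, "yaw": 0},
])

```text
t: 8.27
tool_pos: [0.6478, -0.5061, 0.1492]
orientation: [-3.107, 0.002, 0.894]
force: [-0.2, -0.8, 0.5]
opening: 0.0856
grip_force: 0.0
```

```bash
python3 s.py
```

```text
8.2667 [ 0.64781926 -0.50613878  0.14915709] r 0.8220986922359099 az -0.6632317313768876 [-3.10687056e+00  2.12746204e-03  8.94253233e-01] [-0.663  0.967  1.234  1.873 -0.002  1.585]
toolz [-0.0284  0.0201 -0.9994] az 2.5262196187175245
```

Emit:
move_arm([
  {"grip": 1, "tx": 16, "ty": -12.5, "tz": 0, "yaw": 0},
  {"grip": 1, "tx": 16, "ty": -12.5, "tz": 0, "yaw": 0},
  {"grip": 1, "tx": 9, "ty": -7, "tz": 0, "yaw": 0},
])

```text
t: 8.52
tool_pos: [0.6648, -0.5194, 0.134]
orientation: [-3.141, 0.002, 0.894]
force: [-0.7, -0.1, 0.4]
opening: 0.0856
grip_force: 0.0
```

```bash
python3 s.py
```

```text
8.5167 [ 0.66480556 -0.51938571  0.1339513 ] r 0.8436397016288191 az -0.6632089340442242 [-3.14107602e+00  1.67475884e-03  8.94234155e-01] [-0.663  0.985  1.234  1.82  -0.002  1.585]
toolz [-0.0015 -0.001  -1.    ] az -2.5465799405745124
```

Emit:
move_arm([
  {"grip": 1, "tx": -4, "ty": 14.7, "tz": 12, "yaw": 0.122},
  {"grip": 1, "tx": -4, "ty": 14.7, "tz": 12, "yaw": 0.122},
  {"grip": 1, "tx": -4, "ty": 14.7, "tz": 12, "yaw": 0.122},
  {"grip": 1, "tx": -4, "ty": 14.7, "tz": 12, "yaw": 0.122},
  {"grip": 1, "tx": -4, "ty": 14.7, "tz": 12, "yaw": 0.122},
])

```text
t: 8.93
tool_pos: [0.644, -0.4448, 0.1959]
orientation: [-3.141, 0.002, 1.51]
force: [-0.7, -0.4, 0.0]
opening: 0.0854
grip_force: 0.0
```

Emit:
move_arm([
  {"grip": 1, "tx": -4, "ty": 14.7, "tz": 0, "yaw": 0.122},
  {"grip": 1, "tx": -4, "ty": 14.7, "tz": 0, "yaw": 0.122},
  {"grip": 1, "tx": -4, "ty": 14.7, "tz": 0, "yaw": 0.122},
  {"grip": 1, "tx": -4, "ty": 14.7, "tz": 0, "yaw": 0.122},
  {"grip": 1, "tx": -4, "ty": 14.7, "tz": 0, "yaw": 0.122},
])

```text
t: 9.35
tool_pos: [0.6241, -0.3712, 0.1954]
orientation: [-3.141, 0.002, 2.12]
force: [0.8, 1.0, 0.3]
opening: 0.0854
grip_force: 0.0
```

Emit:
move_arm([
  {"grip": 1, "tx": -4, "ty": 14.7, "tz": 0, "yaw": 0.122},
  {"grip": 1, "tx": -4, "ty": 14.7, "tz": 0, "yaw": 0.122},
  {"grip": 1, "tx": -4, "ty": 14.7, "tz": 0, "yaw": 0.122},
  {"grip": 1, "tx": -4, "ty": 14.7, "tz": 0, "yaw": 0.122},
  {"grip": 1, "tx": -4, "ty": 14.7, "tz": 0, "yaw": 0.122},
])

```text
t: 9.77
tool_pos: [0.6041, -0.2978, 0.1954]
orientation: [-3.141, 0.002, 2.73]
force: [-0.4, -0.2, 0.7]
opening: 0.0859
grip_force: 0.0
```

Emit:
move_arm([
  {"grip": 1, "tx": -4, "ty": 14.7, "tz": 0, "yaw": 0.122},
  {"grip": 1, "tx": -4, "ty": 14.7, "tz": 0, "yaw": 0.122},
  {"grip": 1, "tx": -4, "ty": 14.7, "tz": 0, "yaw": 0.122},
  {"grip": 1, "tx": -4, "ty": 14.7, "tz": 0, "yaw": 0.122},
  {"grip": 1, "tx": -4, "ty": 14.7, "tz": 0, "yaw": 0.11},
])

```text
t: 10.18
tool_pos: [0.5841, -0.2243, 0.1955]
orientation: [-3.14, 0.002, -2.955]
force: [0.0, -1.1, 0.6]
opening: 0.0856
grip_force: 0.0
```

```bash
python3 s.py; cat > k.py <<'E'
from h import *
a=np.radians(10.4); ex=np.array([np.cos(a),np.sin(a)]); ey=np.array([-np.sin(a),np.cos(a)]); O=np.array([.6522,-.0476])
def knob(P,n):
    X=(P[:,:2]-O)@ex; Y=(P[:,:2]-O)@ey
    q=(abs(X+.1)<.035)&(P[:,2]>.062)&(P[:,2]<.08)&(Y<-.05)&(Y>-.2)
    if q.sum()<20: print(n,'none'); return
    r=cv2.minAreaRect((np.c_[X,Y][q]*1000).astype(np.float32)); w=O*1e3+r[0][0]*ex+r[0][1]*ey; print(n,q.sum(),r,'world',w.round(1))
    return w
o,im,P,v,u=wrist(); w=knob(P,'wrist')
if w is not None: print('delta',w-o['tool_pos'][:2]*1e3)
E
python3 k.py
```

```text
10.1833 [ 0.58408182 -0.22428739  0.19546485] r 0.6256647754685719 az -0.3666376010712476 [-3.14006592e+00  2.44213832e-03 -2.95480139e+00] [-0.367  0.257  0.285  1.596 -0.    -0.553]
toolz [ 0.0027 -0.001  -1.    ] az -0.37192696099183825
wrist 779 ((-101.42555236816406, -162.40869140625), (13.431624412536621, 40.8919792175293), 89.81060028076172) world [ 581.8 -225.6]
delta [-2.32322492 -1.36241598]
```

Emit:
move_arm([
  {"grip": 1, "tx": -1.6, "ty": -1, "tz": -35, "yaw": 0},
  {"grip": 1, "tx": 0, "ty": 0, "tz": -35, "yaw": 0},
  {"grip": 1, "tx": 0, "ty": 0, "tz": -35, "yaw": 0},
  {"grip": 1, "tx": 0, "ty": 0, "tz": -34, "yaw": 0},
  {"grip": 0, "tx": 0, "ty": 0, "tz": 0, "yaw": 0},
])

```text
t: 10.65
tool_pos: [0.5792, -0.2248, 0.049]
orientation: [3.138, -0.007, -2.962]
force: [-1.0, 0.8, 0.0]
opening: 0.0757
grip_force: 0.0
```

Emit:
move_arm([
  {"grip": 0, "tx": 0, "ty": 0, "tz": 0, "yaw": 0},
  {"grip": 0, "tx": 0, "ty": 0, "tz": 0, "yaw": 0},
  {"grip": 0, "tx": 0, "ty": 0, "tz": 0, "yaw": 0},
  {"grip": 0, "tx": 0, "ty": 0, "tz": 0, "yaw": 0},
  {"grip": 0, "tx": 0, "ty": 0, "tz": 0, "yaw": 0},
], grip_force=50)

```text
t: 11.07
tool_pos: [0.5836, -0.2264, 0.0583]
orientation: [-3.139, 0.004, -2.961]
force: [-2.3, 3.6, 16.8]
opening: 0.0128
grip_force: 53.4
```

Emit:
move_arm([
  {"grip": 0, "tx": 0, "ty": 0, "tz": 0, "yaw": 0},
  {"grip": 0, "tx": 0, "ty": 0, "tz": 0, "yaw": 0},
  {"grip": 0, "tx": 0, "ty": 0, "tz": 0, "yaw": 0},
  {"grip": 0, "tx": 0, "ty": 0, "tz": 0, "yaw": 0},
])

```text
t: 11.4
tool_pos: [0.5836, -0.2263, 0.0584]
orientation: [-3.139, 0.005, -2.961]
force: [-1.5, 0.3, 6.3]
opening: 0.0127
grip_force: 51.1
```

Emit:
move_arm([
  {"grip": 0, "tx": -2.8, "ty": 15.4, "tz": 0, "yaw": 0},
  {"grip": 0, "tx": -2.8, "ty": 15.4, "tz": 0, "yaw": 0},
  {"grip": 0, "tx": -2.8, "ty": 15.4, "tz": 0, "yaw": 0},
  {"grip": 0, "tx": -2.8, "ty": 15.4, "tz": 0, "yaw": 0},
  {"grip": 0, "tx": -2.9, "ty": 15.3, "tz": 0, "yaw": 0},
])

```text
t: 11.82
tool_pos: [0.5695, -0.1493, 0.0584]
orientation: [-3.138, 0.005, -2.962]
force: [2.1, -4.4, 5.8]
opening: 0.0131
grip_force: 51.0
```

Emit:
move_arm([
  {"grip": 0, "tx": 0, "ty": 0, "tz": 0, "yaw": 0},
  {"grip": 0, "tx": 0, "ty": 0, "tz": 0, "yaw": 0},
  {"grip": 0, "tx": 0, "ty": 0, "tz": 0, "yaw": 0},
])

```text
t: 12.07
tool_pos: [0.5693, -0.1485, 0.0584]
orientation: [-3.14, 0.005, -2.96]
force: [-1.6, 1.8, 7.3]
opening: 0.0127
grip_force: 51.2
```

```bash
python3 s.py; python3 - <<'E'
from h import *
a=np.radians(10.4); ex=np.array([np.cos(a),np.sin(a)]); ey=np.array([-np.sin(a),np.cos(a)]); O=np.array([.6522,-.0476])
o,im,P,v,u=wrist(); cv2.imwrite('pics/w5.png',im)
im,d=viewer.grab_frame('top'); np.save('top5.npy',d); cv2.imwrite('pics/top5.png',im)
m,f=cam('top'); R=np.array(m['R']); t=np.array(m['t']); c=-R.T@t; print(c)
def pl(u,v,z):
    r=R.T@np.array([(u-m['cx'])/f,(v-m['cy'])/f,1]); p=c+r*(z-c[2])/r[2]; q=p[:2]-O; return np.array([q@ex*1e3,q@ey*1e3])
# resample top view on rail-frame grids: slide plane and pointer plane
def prof(xs,ys,z):
    W=np.array([[np.r_[O+x*ex+y*ey,z] for y in ys] for x in xs])@R.T+t
    mp=(W[...,:2]/W[...,2:]*f+[m['cx'],m['cy']]).astype(np.float32)
    return cv2.remap(im,mp[...,0],mp[...,1],cv2.INTER_LINEAR).astype(int)
ys=np.arange(-24,25,1.5)/1e3
print((ys*1e3).tolist())
for name,xs,z in (('slide',(-.085,-.095,-.105),.033),('ptr',(-.03,-.04,-.048),.0125)):
    p=prof(xs,ys,z)[...,2]; print(name); print(p.tolist())
E
```

```text
12.0667 [ 0.56933108 -0.14849245  0.05838982] r 0.5883773305473714 az -0.2551351850873724 [-3.14004797  0.00455634 -2.96019601] [-2.550e-01  1.790e-01 -7.200e-02  1.315e+00  1.000e-03 -4.370e-01]
toolz [ 4.8e-03 -7.0e-04 -1.0e+00] az -0.14546360188306673
[0.42844338 0.03265263 1.2747275 ]
[-24.0, -22.5, -21.0, -19.5, -18.0, -16.5, -15.0, -13.5, -12.0, -10.5, -9.0, -7.5, -6.0, -4.5, -3.0, -1.5, 0.0, 1.5, 3.0, 4.5, 6.0, 7.5, 9.0, 10.5, 12.0, 13.5, 15.0, 16.5, 18.0, 19.5, 21.0, 22.5, 24.0]
slide
[[30, 32, 33, 36, 45, 55, 70, 94, 129, 142, 144, 145, 145, 145, 145, 144, 145, 145, 145, 145, 144, 144, 145, 140, 132, 86, 51, 47, 40, 30, 28, 28, 29], [29, 29, 29, 33, 40, 56, 73, 89, 107, 133, 145, 145, 145, 145, 145, 145, 145, 145, 145, 145, 146, 145, 143, 139, 122, 93, 74, 60, 42, 29, 29, 29, 30], [30, 30, 30, 36, 44, 57, 75, 95, 120, 145, 146, 146, 145, 144, 144, 145, 146, 146, 146, 145, 144, 145, 143, 140, 121, 98, 75, 57, 43, 36, 31, 31, 31]]
ptr
[[0, 0, 0, 0, 0, 0, 0, 0, 0, 0, 0, 0, 9, 21, 42, 58, 59, 49, 29, 14, 2, 1, 0, 0, 0, 0, 1, 2, 4, 6, 2, 0, 0], [5, 5, 4, 2, 1, 2, 2, 3, 4, 5, 3, 5, 10, 26, 46, 56, 62, 47, 31, 15, 6, 1, 1, 4, 4, 3, 2, 1, 0, 0, 0, 0, 0], [5, 3, 2, 1, 2, 2, 3, 3, 5, 4, 3, 4, 12, 25, 43, 63, 63, 57, 28, 7, 4, 3, 3, 2, 3, 2, 2, 4, 5, 5, 3, 1, 0]]
```

View pics/w5.png

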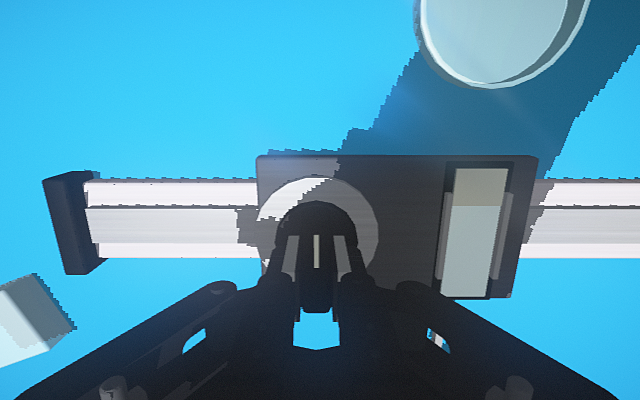

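The slide sits about 0.8 mm beyond the pointer, and both the earlier wrist view and the top view agree on that. I'll trim it and then turn the knob, which now has j6 room to spare.

Emit:
move_arm([
  {"grip": 0, "tx": 0.1, "ty": -0.8, "tz": 0, "yaw": 0},
  {"grip": 0, "tx": 0, "ty": 0, "tz": 0, "yaw": 0},
  {"grip": 0, "tx": 0, "ty": 0, "tz": 0, "yaw": 0},
  {"grip": 0, "tx": 0, "ty": 0, "tz": 0, "yaw": -0.06},
  {"grip": 0, "tx": 0, "ty": 0, "tz": 0, "yaw": -0.1},
])

```text
t: 12.58
tool_pos: [0.5696, -0.1498, 0.0584]
orientation: [-3.14, 0.005, -3.123]
force: [-0.6, 1.3, 6.8]
opening: 0.0126
grip_force: 51.2
```

Emit:
move_arm([
  {"grip": 0, "tx": 0, "ty": 0, "tz": 0, "yaw": -0.1},
  {"grip": 0, "tx": 0, "ty": 0, "tz": 0, "yaw": -0.1},
  {"grip": 0, "tx": 0, "ty": 0, "tz": 0, "yaw": -0.1},
  {"grip": 0, "tx": 0, "ty": 0, "tz": 0, "yaw": -0.1},
  {"grip": 0, "tx": 0, "ty": 0, "tz": 0, "yaw": -0.1},
])

```text
t: 13.0
tool_pos: [0.5695, -0.1501, 0.0584]
orientation: [-3.141, 0.005, 2.657]
force: [-1.6, -1.6, 7.3]
opening: 0.0128
grip_force: 51.2
```

Emit:
move_arm([
  {"grip": 0, "tx": 0, "ty": 0, "tz": 0, "yaw": -0.1},
  {"grip": 0, "tx": 0, "ty": 0, "tz": 0, "yaw": -0.1},
  {"grip": 0, "tx": 0, "ty": 0, "tz": 0, "yaw": -0.1},
  {"grip": 0, "tx": 0, "ty": 0, "tz": 0, "yaw": -0.1},
  {"grip": 0, "tx": 0, "ty": 0, "tz": 0, "yaw": -0.1},
])

```text
t: 13.42
tool_pos: [0.5693, -0.1504, 0.0584]
orientation: [3.141, 0.004, 2.157]
force: [-3.0, -1.5, 7.9]
opening: 0.0131
grip_force: 51.3
```

```bash
python3 s.py; python3 -c "
from h import *
o=ctrl.get_obs(); print(o['force'],o['wrist_torque'],o['opening'],o['grip_force'])"
```

```text
13.4167 [ 0.56927596 -0.15037361  0.05839497] r 0.5888016187672812 az -0.25825029061977056 [3.14137276 0.00431286 2.15700479] [-0.257  0.181 -0.069  1.317 -0.003  0.728]
toolz [ 0.0026 -0.0035 -1.    ] az -0.9336468493939728
[-3.03170375 -1.47913281  7.94591172] [-0.35766978  0.59925237  0.02665337] 0.0130629428585482 51.29796802997589
```

```bash
cat > al.py <<'E'
from h import *
a=np.radians(10.4); ex=np.array([np.cos(a),np.sin(a)]); ey=np.array([-np.sin(a),np.cos(a)]); O=np.array([.6522,-.0476])
im,d=viewer.grab_frame('top'); m,f=cam('top'); R=np.array(m['R']); t=np.array(m['t'])
def prof(xs,ys,z):
    W=np.array([[np.r_[O+x*ex+y*ey,z] for y in ys] for x in xs])@R.T+t
    mp=(W[...,:2]/W[...,2:]*f+[m['cx'],m['cy']]).astype(np.float32)
    return cv2.remap(im,mp[...,0],mp[...,1],cv2.INTER_LINEAR)[...,2].astype(float).mean(0)
ys=np.arange(-24,24.1,.25)
p=prof(np.linspace(-.115,-.075,20),ys/1e3,.033); lv=(p.max()+p.min())/2; w=ys[p>lv]; print('slide',w.min(),w.max(),(w.min()+w.max())/2)
p=prof(np.linspace(-.048,-.025,12),ys/1e3,.0125); b=np.clip(p-15,0,None)*(abs(ys)<9); print('ptr',(b*ys).sum()/b.sum())
E
python3 al.py; python3 - <<'E'
import re
s=open('al.py').read().replace("im,d=viewer.grab_frame('top')","im=cv2.imread('pics/top5.png')")
exec(s)
E
```

```text
slide -14.25 12.5 -0.875
ptr -0.5909019828610746
slide -13.5 13.75 0.125
ptr -0.6315551537070524
```

Aligned within 0.3 mm of the pointer. Now I'll finish the turn.

Emit:
move_arm([
  {"grip": 0, "tx": 0, "ty": 0.3, "tz": 0, "yaw": -0.1},
  {"grip": 0, "tx": 0, "ty": 0, "tz": 0, "yaw": -0.1},
  {"grip": 0, "tx": 0, "ty": 0, "tz": 0, "yaw": -0.08},
  {"grip": 0, "tx": 0, "ty": 0, "tz": 0, "yaw": -0.05},
  {"grip": 0, "tx": 0, "ty": 0, "tz": 0, "yaw": 0},
])

```text
t: 13.88
tool_pos: [0.5691, -0.1503, 0.0584]
orientation: [3.141, 0.004, 1.828]
force: [-3.3, -2.4, 8.0]
opening: 0.013
grip_force: 51.4
```

```bash
python3 al.py; python3 -c "
from h import *
o=ctrl.get_obs(); print(o['orientation'],o['force'],o['wrist_torque'],o['opening'],o['grip_force'])"
```

```text
slide -14.5 12.75 -0.875
ptr -0.631366106407178
[3.14116878 0.00402012 1.83064575] [-4.12761753 -2.01471298  6.71645476] [-0.58594378  0.75485076 -0.02368638] 0.013128338025606366 51.355807185173035
```

Emit:
move_arm([
  {"grip": 0, "tx": 0, "ty": 0, "tz": 0, "yaw": -0.05},
  {"grip": 0, "tx": 0, "ty": 0, "tz": 0, "yaw": 0},
])

```text
t: 14.1
tool_pos: [0.569, -0.1503, 0.0584]
orientation: [3.141, 0.004, 1.78]
force: [-3.9, -3.7, 9.1]
opening: 0.0129
grip_force: 53.8
```

```bash
python3 al.py; python3 -c "
from h import *
o=ctrl.get_obs(); print(o['orientation'],o['force'],o['wrist_torque'],o['opening'],o['grip_force'])"
```

```text
slide -14.5 12.75 -0.875
ptr -0.6473375170871131
[3.14121721 0.0041243  1.78219164] [-4.28166956 -3.6176677   8.58273366] [-0.64227181  0.86960038  0.90066458] 0.012986319206036157 53.444756269454956
```

Emit:
move_arm([
  {"grip": 0, "tx": 0, "ty": 0, "tz": 0, "yaw": -0.05},
  {"grip": 0, "tx": 0, "ty": 0, "tz": 0, "yaw": -0.03},
  {"grip": 0, "tx": 0, "ty": 0, "tz": 0, "yaw": 0},
])

```text
t: 14.4
tool_pos: [0.5691, -0.1503, 0.0585]
orientation: [3.141, 0.004, 1.702]
force: [-4.3, -1.9, 10.1]
opening: 0.0127
grip_force: 84.5
```

```bash
python3 al.py; python3 -c "
from h import *
o=ctrl.get_obs(); print(o['orientation'],o['force'],o['wrist_torque'],o['opening'],o['grip_force'])"
```

```text
slide -13.5 13.75 0.125
ptr -0.643544946992033
[3.1409023  0.00411607 1.70288258] [-4.79475404 -3.10527357  9.30685904] [-0.69387482  0.86841349  1.13912989] 0.013120558412742251 84.08805688843131
```

Clamp torque has risen to 1.1 N m, so the knob is at its stop. I'll release it, raise the arm and measure the open fingers' own shape from the wrist depth.

Emit:
move_arm([
  {"grip": 0.3, "tx": 0, "ty": 0, "tz": 0, "yaw": 0.05},
  {"grip": 1, "tx": 0, "ty": 0, "tz": 0, "yaw": 0},
  {"grip": 1, "tx": 0, "ty": 0, "tz": 0, "yaw": 0},
  {"grip": 1, "tx": 0, "ty": 0, "tz": 0, "yaw": 0},
  {"grip": 1, "tx": 0, "ty": 0, "tz": 0, "yaw": 0},
])

```text
t: 14.87
tool_pos: [0.5686, -0.1495, 0.0563]
orientation: [-3.141, 0.002, 1.751]
force: [-0.3, 0.6, -0.2]
opening: 0.0728
grip_force: 0.0
```

Emit:
move_arm([
  {"grip": 1, "tx": 0, "ty": 0, "tz": 40, "yaw": 0},
  {"grip": 1, "tx": 0, "ty": 0, "tz": 40, "yaw": 0},
  {"grip": 1, "tx": 0, "ty": 0, "tz": 40, "yaw": 0},
  {"grip": 1, "tx": 0, "ty": 0, "tz": 40, "yaw": 0},
  {"grip": 1, "tx": 0, "ty": 0, "tz": 0, "yaw": 0},
])

```text
t: 15.28
tool_pos: [0.5705, -0.15, 0.2251]
orientation: [3.132, 0.006, 1.752]
force: [1.6, 0.1, 0.9]
opening: 0.0852
grip_force: 0.0
```

```bash
python3 s.py; python3 al.py; cp k.py k2.py; cat >> k2.py <<'E'
im,d=viewer.grab_frame('top'); Pt,_,_=pts('top',d); knob(Pt,'top')
R=Ro.from_euler('xyz',o['orientation']).as_matrix(); T=(P-o['tool_pos'])@R*1e3
for lo in range(-120,20,8):
    q=(T[:,2]>lo)&(T[:,2]<lo+8)&(abs(T[:,0])<60)&(abs(T[:,1])<110)
    if q.sum(): print(lo,q.sum(),'x',T[q,0].min().round(),T[q,0].max().round(),'y',T[q,1].min().round(),T[q,1].max().round(),'|y|min',abs(T[q,1]).min().round())
print(ctrl.finger_overhang)
cv2.imwrite('pics/w6.png',im if 0 else viewer.grab_frame('wrist')[0])
# cap from wrist and top
for n,Q in (('wrist',P),('top',Pt)):
    X=(Q[:,:2]-O)@ex*1e3; Y=(Q[:,:2]-O)@ey*1e3
    q=(abs(X)<14)&(abs(Y)<20)&(Q[:,2]>.163)&(Q[:,2]<.19); print(n,'cap',q.sum())
    if q.sum()>10:
        c=np.c_[X,Y,Q[:,2]*1e3][q]; print(c.min(0),c.max(0)); A=np.linalg.lstsq(np.c_[c[:,0],c[:,1],np.ones(len(c))],c[:,2],rcond=None)[0]; print('z plane',A)
E
python3 k2.py
```

```text
15.2833 [ 0.57045997 -0.1499641   0.22512842] r 0.5898421909981288 az -0.25706639942843973 [3.13249996 0.00636213 1.75153391] [-0.256  0.168  0.238  1.63  -0.002  1.134]
toolz [ 0.0101 -0.0046 -0.9999] az -0.42976904995564286
slide -13.5 13.75 0.125
ptr -0.7187220649582835
wrist 669 ((-101.05485534667969, -81.82438659667969), (13.963605880737305, 41.182254791259766), 3.7307863235473633) world [ 567.6 -146.3]
delta [-2.58490882  3.57403418]
top 90 ((-100.39784240722656, -84.03575134277344), (14.037997245788574, 40.955474853515625), 2.3982512950897217) world [ 568.6 -148.4]
-96 544 x 20.0 23.0 y -23.0 22.0 |y|min 9.0
-88 6190 x 11.0 23.0 y -69.0 70.0 |y|min 0.0
-80 12533 x 2.0 20.0 y -73.0 73.0 |y|min 0.0
-72 8863 x -7.0 20.0 y -75.0 73.0 |y|min 0.0
-64 10761 x -11.0 19.0 y -75.0 74.0 |y|min 6.0
-56 3682 x -11.0 16.0 y -75.0 74.0 |y|min 37.0
-48 1158 x 2.0 15.0 y -66.0 67.0 |y|min 42.0
-40 2032 x -9.0 58.0 y -57.0 110.0 |y|min 42.0
-32 3051 x -10.0 60.0 y -57.0 109.0 |y|min 42.0
-24 2526 x -10.0 60.0 y -57.0 110.0 |y|min 42.0
-16 1373 x -10.0 60.0 y -57.0 110.0 |y|min 42.0
-8 176 x -8.0 12.0 y -47.0 44.0 |y|min 42.0
0.008
wrist cap 2505
[-11.80673803 -12.00539859 164.6755413 ] [ 13.83933435  15.14476358 183.30267189]
z plane [6.46104072e-01 2.29296581e-02 1.74986434e+02]
top cap 112
[ -9.41771367 -12.84118418 165.09415867] [ 13.64869469  13.76864489 184.87474941]
z plane [ 5.59926485e-01 -7.21167608e-02  1.74480407e+02]
```

The knob reads locked at about 1.5 rad and the slide is within 0.8 mm of the pointer. The open knuckles bulge to ±75 mm, so a vertical tool can't reach the cap under the lamp. The outer-reach trick can tilt the tool outward and the tilt is kept, so I'll use it on purpose to lean the tool about 30° along the cap's axis.

```bash
python3 -c "
from h import *
print(np.array(viewer.camera_model('wrist')['mount']).round(3))"
```

```text
[[-0.    -0.959 -0.283  0.074]
 [ 1.    -0.     0.    -0.   ]
 [-0.    -0.283  0.959 -0.134]
 [ 0.     0.     0.     1.   ]]
```

Emit:
move_arm([
  {"grip": 0, "tx": -3, "ty": -27, "tz": 12, "yaw": 0.08},
  {"grip": 0, "tx": -3, "ty": -27, "tz": 12, "yaw": 0.08},
  {"grip": 0, "tx": -3, "ty": -27, "tz": 12, "yaw": 0.08},
  {"grip": 0, "tx": -3, "ty": -27, "tz": 12, "yaw": 0.08},
  {"grip": 0, "tx": -3, "ty": -27, "tz": 12, "yaw": 0.08},
])

```text
t: 15.9
tool_pos: [0.5529, -0.2854, 0.2748]
orientation: [-3.139, -0.001, 2.156]
force: [-0.2, 0.1, 0.4]
opening: 0.0252
grip_force: 0.0
```

Emit:
move_arm([
  {"grip": 0, "tx": -3, "ty": -27, "tz": 0, "yaw": 0.08},
  {"grip": 0, "tx": -3, "ty": -27, "tz": 0, "yaw": 0.08},
  {"grip": 0, "tx": -3, "ty": -27, "tz": 0, "yaw": 0.08},
  {"grip": 0, "tx": -3, "ty": -27, "tz": 0, "yaw": 0.08},
  {"grip": 0, "tx": -3, "ty": -27, "tz": 0, "yaw": 0},
])

```text
t: 16.32
tool_pos: [0.538, -0.4206, 0.2741]
orientation: [-3.141, -0.002, 2.477]
force: [1.5, -0.7, 0.6]
opening: -0.0
grip_force: 0.0
```

Emit:
move_arm([
  {"grip": 0, "tx": 20, "ty": -15.6, "tz": 0, "yaw": 0},
  {"grip": 0, "tx": 20, "ty": -15.6, "tz": 0, "yaw": 0},
  {"grip": 0, "tx": 12, "ty": -9.4, "tz": 0, "yaw": 0},
])

```text
t: 16.57
tool_pos: [0.5909, -0.4615, 0.2731]
orientation: [-3.141, -0.002, 2.471]
force: [0.8, -0.5, 0.0]
opening: -0.0003
grip_force: 0.0
```

```bash
python3 s.py
```

```text
16.5667 [ 0.59092887 -0.4614632   0.2730547 ] r 0.7497634388256722 az -0.6629928144808999 [-3.14053209e+00 -2.01910535e-03  2.47081617e+00] [-6.630e-01  7.290e-01  1.099e+00  1.942e+00 -1.000e-03  8.000e-03]
toolz [-2.2e-03  4.0e-04 -1.0e+00] az 2.954469590292478
```

Emit:
move_arm([
  {"grip": 0, "tx": 12, "ty": -9.4, "tz": 8, "yaw": 0},
  {"grip": 0, "tx": 16, "ty": -12.5, "tz": 12, "yaw": 0},
  {"grip": 0, "tx": 16, "ty": -12.5, "tz": 12, "yaw": 0},
  {"grip": 0, "tx": 16, "ty": -12.5, "tz": 12, "yaw": 0},
  {"grip": 0, "tx": 16, "ty": -12.5, "tz": 12, "yaw": 0},
])

```text
t: 16.98
tool_pos: [0.6195, -0.4828, 0.2909]
orientation: [-3.141, 0.08, 2.472]
force: [0.0, 0.8, 1.0]
opening: -0.0
grip_force: 0.0
```

```bash
python3 s.py
```

```text
16.9833 [ 0.6194635  -0.48278707  0.29085588] r 0.7853778650050676 az -0.6620302670570664 [-3.14108916  0.07995389  2.47227506] [-6.620e-01  7.910e-01  1.235e+00  1.935e+00 -1.000e-03  8.000e-03]
toolz [ 0.0623 -0.0499 -0.9968] az -0.6756214693329998
```

Emit:
move_arm([
  {"grip": 0, "tx": 24, "ty": -18.7, "tz": 18, "yaw": 0},
  {"grip": 0, "tx": 24, "ty": -18.7, "tz": 18, "yaw": 0},
  {"grip": 0, "tx": 24, "ty": -18.7, "tz": 18, "yaw": 0},
  {"grip": 0, "tx": 24, "ty": -18.7, "tz": 18, "yaw": 0},
])

```text
t: 17.32
tool_pos: [0.6507, -0.5072, 0.3005]
orientation: [3.141, 0.182, 2.472]
force: [0.6, 0.4, 0.4]
opening: 0.0002
grip_force: 0.0
```

```bash
python3 s.py
```

```text
17.3167 [ 0.65070573 -0.5071631   0.30047505] r 0.8250044622639087 az -0.6620560625114685 [3.14135237 0.18206126 2.47232685] [-6.620e-01  7.850e-01  1.234e+00  1.838e+00 -1.000e-03  7.000e-03]
toolz [ 0.1421 -0.1121 -0.9835] az -0.6679386927264161
```

Emit:
move_arm([
  {"grip": 0, "tx": 24, "ty": -18.7, "tz": 18, "yaw": 0},
  {"grip": 0, "tx": 24, "ty": -18.7, "tz": 18, "yaw": 0},
  {"grip": 0, "tx": 24, "ty": -18.7, "tz": 18, "yaw": 0},
  {"grip": 0, "tx": 24, "ty": -18.7, "tz": 18, "yaw": 0},
  {"grip": 0, "tx": 24, "ty": -18.7, "tz": 18, "yaw": 0},
])

```text
t: 17.73
tool_pos: [0.6923, -0.5397, 0.3152]
orientation: [3.14, 0.314, 2.472]
force: [-0.6, -0.6, 0.0]
opening: -0.0001
grip_force: 0.0
```

Emit:
move_arm([
  {"grip": 0, "tx": 24, "ty": -18.7, "tz": 18, "yaw": 0},
  {"grip": 0, "tx": 24, "ty": -18.7, "tz": 18, "yaw": 0},
  {"grip": 0, "tx": 24, "ty": -18.7, "tz": 18, "yaw": 0},
  {"grip": 0, "tx": 24, "ty": -18.7, "tz": 18, "yaw": 0},
  {"grip": 0, "tx": 24, "ty": -18.7, "tz": 18, "yaw": 0},
])

```text
t: 18.15
tool_pos: [0.7358, -0.5736, 0.3331]
orientation: [3.139, 0.448, 2.472]
force: [-0.6, 0.4, 0.2]
opening: -0.0
grip_force: 0.0
```

```bash
python3 s.py
```

```text
18.15 [ 0.73576288 -0.57358447  0.33308825] r 0.9329234482272103 az -0.6621637959032142 [3.13935606 0.44847969 2.47196473] [-6.620e-01  7.880e-01  1.234e+00  1.568e+00 -1.000e-03  7.000e-03]
toolz [ 0.3413 -0.2674 -0.9011] az -0.6644697125093055
```

Emit:
move_arm([
  {"grip": 0, "tx": 24, "ty": -18.7, "tz": 18, "yaw": 0},
  {"grip": 0, "tx": 24, "ty": -18.7, "tz": 18, "yaw": 0},
  {"grip": 0, "tx": 24, "ty": -18.7, "tz": 18, "yaw": 0},
  {"grip": 0, "tx": 24, "ty": -18.7, "tz": 18, "yaw": 0},
  {"grip": 0, "tx": 24, "ty": -18.7, "tz": 18, "yaw": 0},
])

```text
t: 18.57
tool_pos: [0.7799, -0.6081, 0.3531]
orientation: [3.138, 0.585, 2.471]
force: [-0.1, 0.6, -0.8]
opening: -0.0001
grip_force: 0.0
```

```bash
python3 s.py
```

```text
18.5667 [ 0.7798888  -0.60805872  0.35312941] r 0.9889195892053942 az -0.6622233372064937 [3.13813247 0.58488809 2.47143068] [-6.620e-01  7.990e-01  1.234e+00  1.421e+00 -1.000e-03  7.000e-03]
toolz [ 0.4348 -0.3402 -0.8338] az -0.6638947896223366
```

Tilt is 33.5°, pointing outward. Next is moving to the pre-contact point, 50 mm back along the cap axis.

Emit:
move_arm([
  {"grip": 0, "tx": -20, "ty": 27.7, "tz": 0, "yaw": 0.106},
  {"grip": 0, "tx": -20, "ty": 27.7, "tz": 0, "yaw": 0.106},
  {"grip": 0, "tx": -20, "ty": 27.7, "tz": 0, "yaw": 0.106},
  {"grip": 0, "tx": -20, "ty": 27.7, "tz": 0, "yaw": 0.106},
  {"grip": 0, "tx": -20, "ty": 27.7, "tz": 0, "yaw": 0.106},
])

```text
t: 18.98
tool_pos: [0.694, -0.4886, 0.3548]
orientation: [3.139, 0.583, 2.933]
force: [-0.3, -0.4, -0.7]
opening: -0.0003
grip_force: 0.0
```

Emit:
move_arm([
  {"grip": 0, "tx": -20, "ty": 27.7, "tz": -6, "yaw": 0.106},
  {"grip": 0, "tx": -20, "ty": 27.7, "tz": -6, "yaw": 0.106},
  {"grip": 0, "tx": -20, "ty": 27.7, "tz": -6, "yaw": 0.106},
  {"grip": 0, "tx": 0, "ty": 27.7, "tz": -6, "yaw": 0},
  {"grip": 0, "tx": 0, "ty": 27.7, "tz": -6, "yaw": 0},
])

```text
t: 19.4
tool_pos: [0.6341, -0.3517, 0.3246]
orientation: [3.14, 0.582, -3.039]
force: [-0.2, 0.5, 0.0]
opening: 0.0001
grip_force: 0.0
```

Emit:
move_arm([
  {"grip": 0, "tx": 0, "ty": 27.7, "tz": -6, "yaw": 0},
  {"grip": 0, "tx": 0, "ty": 27.7, "tz": -6, "yaw": 0},
  {"grip": 0, "tx": 0, "ty": 27.7, "tz": -6, "yaw": 0},
  {"grip": 0, "tx": 0, "ty": 27.7, "tz": -6, "yaw": 0},
  {"grip": 0, "tx": 0, "ty": 27.7, "tz": -6, "yaw": 0},
])

```text
t: 19.82
tool_pos: [0.635, -0.2119, 0.2946]
orientation: [3.14, 0.583, -3.038]
force: [-0.2, 0.6, -0.6]
opening: 0.0002
grip_force: 0.0
```

```bash
python3 s.py
```

```text
19.8167 [ 0.63504907 -0.21185271  0.29461464] r 0.6694541781494776 az -0.3219910205178141 [ 3.13966729  0.5825838  -3.03755988] [-0.441 -0.121 -0.046  1.133  0.291 -0.469]
toolz [ 0.547  0.059 -0.835] az 0.10753226224653774
```

Emit:
move_arm([
  {"grip": 0, "tx": -8, "ty": 26.4, "tz": -6, "yaw": 0.039},
  {"grip": 0, "tx": -8.4, "ty": 26.4, "tz": -6, "yaw": 0.039},
  {"grip": 0, "tx": 0, "ty": 26.4, "tz": -10, "yaw": 0},
  {"grip": 0, "tx": 0, "ty": 26.4, "tz": -10, "yaw": 0},
  {"grip": 0, "tx": 0, "ty": 26.4, "tz": -10, "yaw": 0},
])

```text
t: 20.23
tool_pos: [0.6187, -0.08, 0.2527]
orientation: [3.14, 0.583, -2.96]
force: [0.6, 0.1, -0.3]
opening: 0.0
grip_force: 0.0
```

Emit:
move_arm([
  {"grip": 0, "tx": 0, "ty": 26.5, "tz": -10, "yaw": 0},
  {"grip": 0, "tx": 0, "ty": 0, "tz": -10, "yaw": 0},
  {"grip": 0, "tx": 0, "ty": 0, "tz": -10.6, "yaw": 0},
  {"grip": 0, "tx": 0, "ty": 0, "tz": 0, "yaw": 0},
])

```text
t: 20.57
tool_pos: [0.6179, -0.0545, 0.2191]
orientation: [3.138, 0.578, -2.96]
force: [0.6, -0.5, -1.2]
opening: 0.0001
grip_force: 0.0
```

```bash
python3 s.py; python3 - <<'E'
from h import *
a=np.radians(10.4); ex=np.array([np.cos(a),np.sin(a)]); ey=np.array([-np.sin(a),np.cos(a)]); O=np.array([.6522,-.0476])
o=ctrl.get_obs(); R=Ro.from_euler('xyz',o['orientation']).as_matrix(); tip=o['tool_pos']+.008*R[:,2]; q=tip[:2]-O
t=np.array([q@ex,q@ey,tip[2]])*1e3; print('tip stand',t)
z=np.array([R[:2,2]@ex,R[:2,2]@ey,R[2,2]]); print('toolz',z)
for b in ((-2,.3,173.6),): d=np.array(b)-t; w=d[0]*ex+d[1]*ey; print('delta world',w,d[2])
im,_=viewer.grab_frame('scene'); cv2.imwrite('pics/sc6.png',cv2.resize(im[130:270,190:390],None,fx=4,fy=4,interpolation=cv2.INTER_CUBIC))
E
```

```text
20.5667 [ 0.6179218  -0.05445064  0.21911513] r 0.6203162286598185 az -0.08789195817838756 [ 3.13766502  0.57843221 -2.96009402] [-0.175 -0.286 -0.334  0.975  0.196 -0.302]
toolz [ 0.537   0.1025 -0.8373] az 0.18868264465968826
tip stand [-30.57806914  -0.51886969 212.41661843]
toolz [ 0.54670771  0.00391909 -0.83731435]
delta world [27.96075184  5.96430548] -38.81661842780579
```

View pics/sc6.png

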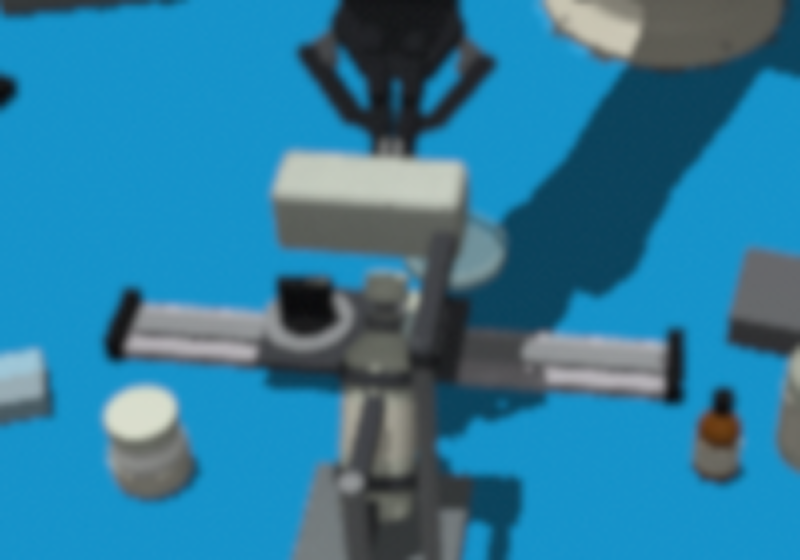

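The scene view shows the closed tool at (390,110), centred in front of the lamp at (370,200), with the cap at (385,290) behind it. Approaching along the axis.

Emit:
move_arm([
  {"grip": 0, "tx": 8, "ty": 1.7, "tz": -11, "yaw": 0},
  {"grip": 0, "tx": 8, "ty": 1.7, "tz": -11, "yaw": 0},
  {"grip": 0, "tx": 7, "ty": 1.5, "tz": -9.7, "yaw": 0},
  {"grip": 0, "tx": 0, "ty": 0, "tz": 0, "yaw": 0},
])

```text
t: 20.95
tool_pos: [0.6417, -0.0502, 0.1875]
orientation: [3.137, 0.578, -2.962]
force: [0.0, 0.2, -0.1]
opening: 0.0
grip_force: 0.0
```

Emit:
move_arm([
  {"grip": 0, "tx": 1.7, "ty": 0.3, "tz": -2.5, "yaw": 0},
  {"grip": 0, "tx": 1.1, "ty": 0.2, "tz": -1.6, "yaw": 0},
  {"grip": 0, "tx": 0, "ty": 0, "tz": 0, "yaw": 0},
])

```text
t: 21.2
tool_pos: [0.6445, -0.0493, 0.186]
orientation: [3.138, 0.581, -2.96]
force: [-0.3, -1.0, 0.0]
opening: 0.0002
grip_force: 0.0
```

Emit:
move_arm([
  {"grip": 0, "tx": 1.1, "ty": 0.2, "tz": -1.6, "yaw": 0},
  {"grip": 0, "tx": 0, "ty": 0, "tz": 0, "yaw": 0},
])

```text
t: 21.37
tool_pos: [0.6456, -0.0489, 0.1844]
orientation: [3.138, 0.581, -2.96]
force: [-0.1, 0.6, -0.5]
opening: -0.0001
grip_force: 0.0
```

Emit:
move_arm([
  {"grip": 0, "tx": 1.1, "ty": 0.2, "tz": -1.6, "yaw": 0},
  {"grip": 0, "tx": 1.1, "ty": 0.2, "tz": -1.6, "yaw": 0},
  {"grip": 0, "tx": 0, "ty": 0, "tz": 0, "yaw": 0},
])

```text
t: 21.62
tool_pos: [0.6479, -0.0484, 0.1811]
orientation: [3.138, 0.581, -2.96]
force: [-2.0, 0.0, 2.5]
opening: -0.0003
grip_force: 1.6
```

Emit:
move_arm([
  {"grip": 0, "tx": 1.1, "ty": 0.2, "tz": -1.6, "yaw": 0},
  {"grip": 0, "tx": 0, "ty": 0, "tz": 0, "yaw": 0},
])

```text
t: 21.78
tool_pos: [0.649, -0.0482, 0.1796]
orientation: [3.138, 0.581, -2.96]
force: [-3.4, -0.6, 3.6]
opening: 0.0002
grip_force: 2.4
```

Emit:
move_arm([
  {"grip": 0, "tx": 1.1, "ty": 0.2, "tz": -1.6, "yaw": 0},
  {"grip": 0, "tx": 0, "ty": 0, "tz": 0, "yaw": 0},
])

```text
t: 21.95
tool_pos: [0.6501, -0.048, 0.1781]
orientation: [3.138, 0.581, -2.96]
force: [-4.1, -0.2, 5.9]
opening: -0.0003
grip_force: 3.3
```

Emit:
move_arm([
  {"grip": 0, "tx": 1.1, "ty": 0.2, "tz": -1.6, "yaw": 0},
  {"grip": 0, "tx": 0, "ty": 0, "tz": 0, "yaw": 0},
])

```text
t: 22.12
tool_pos: [0.651, -0.0479, 0.177]
orientation: [3.138, 0.581, -2.96]
force: [-7.5, -0.7, 8.5]
opening: 0.0002
grip_force: 5.5
```

Emit:
move_arm([
  {"grip": 0, "tx": 0.8, "ty": 0.1, "tz": -1.2, "yaw": 0},
  {"grip": 0, "tx": 0, "ty": 0, "tz": 0, "yaw": 0},
])

```text
t: 22.28
tool_pos: [0.6512, -0.0479, 0.1768]
orientation: [3.139, 0.581, -2.96]
force: [-21.1, -1.5, 17.3]
opening: -0.0001
grip_force: 12.8
```

The cap bottomed out: about 5.9 mm of travel, and the force jumped past 8 N. Backing off along the axis.

Emit:
move_arm([
  {"grip": 0, "tx": -3, "ty": -0.5, "tz": 4.5, "yaw": 0},
  {"grip": 0, "tx": -8, "ty": -1.5, "tz": 12, "yaw": 0},
  {"grip": 0, "tx": -12, "ty": -2.2, "tz": 16, "yaw": 0},
  {"grip": 0, "tx": -12, "ty": -2.2, "tz": 16, "yaw": 0},
  {"grip": 0, "tx": -20, "ty": -4, "tz": 16, "yaw": 0},
])

```text
t: 22.7
tool_pos: [0.5966, -0.0579, 0.2391]
orientation: [3.138, 0.579, -2.96]
force: [0.1, -0.6, 0.2]
opening: 0.0001
grip_force: 0.0
```

Emit:
move_arm([
  {"grip": 0, "tx": -20, "ty": -20, "tz": 20, "yaw": 0},
  {"grip": 0, "tx": -10, "ty": -25, "tz": 10, "yaw": 0},
  {"grip": 0, "tx": 0, "ty": -30, "tz": 0, "yaw": 0},
  {"grip": 0, "tx": 0, "ty": -30, "tz": 0, "yaw": 0},
  {"grip": 0, "tx": 0, "ty": 0, "tz": 0, "yaw": 0},
])

```text
t: 23.12
tool_pos: [0.5665, -0.167, 0.2689]
orientation: [3.139, 0.58, -2.963]
force: [0.5, -0.2, -0.8]
opening: 0.0001
grip_force: 0.0
```

```bash
python3 s.py; python3 al.py; cat > e.py <<'E'
from h import *
a=np.radians(10.4); ex=np.array([np.cos(a),np.sin(a)]); ey=np.array([-np.sin(a),np.cos(a)]); O=np.array([.6522,-.0476])
im,d=viewer.grab_frame('top'); Q,_,_=pts('top',d); cv2.imwrite('pics/top9.png',im)
X=(Q[:,:2]-O)@ex*1e3; Y=(Q[:,:2]-O)@ey*1e3
q=(abs(X)<14)&(abs(Y)<20)&(Q[:,2]>.160)&(Q[:,2]<.19); c=np.c_[X,Y,Q[:,2]*1e3][q]
if len(c)>10: print('cap',len(c),np.linalg.lstsq(np.c_[c[:,0],c[:,1],np.ones(len(c))],c[:,2],rcond=None)[0])
q=(abs(X+100)<35)&(Q[:,2]>.062)&(Q[:,2]<.08)&(Y<-50)&(Y>-200); print('knob',q.sum(),cv2.minAreaRect(np.c_[X,Y][q].astype(np.float32)) if q.sum() else '')
E
python3 e.py
```

```text
23.1167 [ 0.56654332 -0.1670083   0.26885499] r 0.5906463501666905 az -0.2866652747253088 [ 3.13908151  0.57983077 -2.96296423] [-0.436 -0.298 -0.239  1.139  0.324 -0.534]
toolz [ 0.5387  0.0998 -0.8366] az 0.1832117583211969
slide -18.0 17.0 -0.5
ptr -0.8213953629399042
cap 117 [ 6.19873556e-01 -6.85372717e-02  1.74078811e+02]
knob 96 ((-100.35980224609375, -84.04569244384766), (14.091938018798828, 41.174903869628906), 3.9648172855377197)
```

The cap is back up, the knob is still locked and the slide hasn't moved. The robot is clear of everything, so I'm handing in.

```bash
python3 -c "
from plant import ctrl
print(ctrl.finish_job())"
```

```text
the job is handed in; nothing more can be done
None
```

The job is handed in: the slide is within about 1 mm of the nozzle line, the clamp was turned clockwise to its stop, and only then was the cap pressed fully down and let spring back. On a first try at the clamp the gripper slipped off and pushed the carriage back, so I slid it into line again; the loose things looked unmoved afterwards, though I did not re-measure them at the end.

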